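Put the cuvette rack away in the latched instrument case

TASK

Open the grey instrument case by pulling up the recessed paddle handle in its sloping lid, which trips the latch, and raise the lid until it stands open by itself, nearly upright. Then lift the white cuvette rack by its carrying bar and, reaching in under the raised lid, set it down gently in the case's rear compartment, standing level on the floor and lying along the compartment; keep it from tipping over on the way. Leave the lid standing open, the paddle let go, and the other things on the bench where they are.

Things in the scene. Friction and masses are not known exactly. Their poses are not given: they have to be found in the camera images.
- case: Grey steel case, fixed, 200 (x) x 246 (y) mm; origin: centre of its underside, x away from the robot, z up. Front wall 83 mm high, back wall 172, side walls follow the 25 degree slope. Walls and floor 8 mm thick. A divider 6 mm thick, top at z 40, stands at x -16: rear compartment x -13 to +92, 230 mm wide in y. A black brick, 20 mm high, is fixed in the front tray.
- lid_hinge (a point): Middle of the lid's hinge line: x +100, y 0, z 178 mm in the case's frame. Turns with the lid: -x runs down the lid's outer face to its free edge, 225 mm away; z is the outward normal. Lid 254 mm wide, 6 mm thick. A dish in it, 110 x 110 mm inside, 34 mm deep, runs from 95 to 205 mm from the hinge; its underside hangs 37 mm below the face.
- lid (a joint): Lid angle, rad: 0 shut (25 degrees down to the front), grows as the free edge rises, stop at 1.95 (then 87 degrees up, almost upright, the dish under it still overhanging the rear compartment). Stiff hinge (friction 0.75 N m): unlatched, it stays where it is left; lifting takes about 8 to 10 N at the paddle. Latched, it gives about 0.02 rad.
- paddle (a joint): Paddle angle relative to the lid, rad: 0 at rest in the dish, stop at 0.55. A spring draws it back (about 2 N at the bar at rest, 5 N at full travel). From about 0.35 the latch tooth is clear and the lid is free; it need be pulled only until the lid has left the latch.
- paddle_bar (a point): Middle of the paddle's grip: dark steel round bar, 14 mm diameter, 90 mm along the hinge's direction. At rest 140 mm from the lid hinge, 4 mm below the lid's face; free beside it: 38 mm up-slope, 58 mm down-slope; 25 mm deep. Paddle axis: 55 mm down-slope of the bar, 27 mm deeper; pulled, the bar rises and swings down-slope (at the stop 162 mm from the hinge, 21 mm above the face).
- bay (a point): Centre of the rear compartment's floor (inner surface), fixed to the case; axes as the case. The compartment is 105 mm in x, 230 mm in y.
- rack: White plastic cuvette rack with clear cuvettes in it, loose, 0.2 to 0.4 kg: 56 (x) x 150 (y) mm, body 40 mm high, with two end posts carrying a round aluminium bar. Origin: centre of its underside; z up. Either way round is the same.
- rack_bar (a point): Middle of the rack's carrying bar: 14 mm diameter, along the rack's y, free length 138 mm between the posts, axis 78 mm above the rack's underside, 38 mm clear below it to the rack's body. Posts are 16 mm in x and reach 82 mm high.
- beaker: Glass beaker, 80 mm diameter, 110 mm high, loose on the bench; bystander. Origin: centre of its underside. It and the rack stand one on each side of the case.
- stirrer: White round magnetic stirrer, 150 mm diameter, 59 mm high; bystander on the left. Origin: centre of its underside.
- bottle: White plastic bottle, 64 mm diameter, 150 mm high; bystander on the right. Origin: centre of its underside.
Not all that is in view belongs to the job. What is shaped like the rack but blue is not meant.

How it is judged:
By the outcome, as a careful person would: the job done as asked, in the order asked, and still so for the second after the job is handed in, with the robot touching nothing.
It also fails if it takes over 64 s, if anything falls off the work surface, if the arm or the gripper's body presses on something with over 40 N, if the wrist force passes 120 N, or if a joint passes its speed limit or range.

ROBOT

A 6-joint arm with a two-finger parallel gripper is mounted at the origin on the work surface. World frame = base frame: x ahead of the robot, y to its left, z up, the work surface at z = 0. Lengths are in m, angles in rad, forces in N, time in s.
With the tool pointing down it reaches from about 0.4 to 0.825 m from the base axis. Payload 7 kg.
Tool frame: the origin (TCP) lies between the finger pads; the fingertips stand 11 mm ahead of it and the grasp point (between the pads) lies 8 mm behind it (arm.tips_ahead is the distance from the TCP to the fingertips, in m); z points along the fingers, x is the direction in which the jaws open and shut, and the axes are right-handed (so a half turn about z gives the same grasp; the last joint's range is limited). The gripper opens to 88 mm and grips with 3 to 60 N. Pads are 19 mm wide; open, the fingers measure 130 mm over their backs; the gripper's body (78 mm by 193 mm) begins 47 mm behind the grasp point.
Start: joints at [1.538, 0.359, 0.012, 0, -1.224, -0.288], TCP at [0.213, 0.641, 0.238] pointing down, gripper open.
Joint ranges: [-3.07, 3.07], [-1.43, 2.12], [-1.02, 1.25], [-3.03, 1.67], [-3.05, -0], [-3.03, 3.03]. Speed limits (rad/s): [2.39, 2.39, 3.01, 3.14, 3.14, 3.14].

INTERFACE

Orientations are given as [roll, pitch, yaw] about the fixed x, y, z axes, in that order (R = Rz(yaw) Ry(pitch) Rx(roll)).
In Python, from station import arm, optics, finder gives the robot as it stands. The module is installed in compiled form; this text tells all that it offers.
- The arm moves only by the tool apply_moves, never from a script. Its argument "increments" is one flat list of numbers, 6 for each row, row after row: the shift along the world's x, y, z in m, then the turn, a rotation vector about the world's x, y, z in rad. In form: [tx, ty, tz, rx, ry, rz, tx, ty, tz, rx, ry, rz, ...]. A call has 1 to 20 rows; each row shifts and turns the pose as measured when the row begins; what a row does not reach is not made up. A row lasts 1/12 s, in which the tool goes at most 41.7 mm and 7.16 degrees, less where a joint would pass 70% of its speed; a pose out of reach is approached as far as the arm can. A call with a gripper value outside its range is refused whole. "hand" is the closure, from 0 (fully open) to 1 (shut), set as the call begins (left out, the last holds). The fingers move at their own pace and stop on an object; "force" is the grip in N (left out, the last holds). Time passes only in rows, so rows that do not move let the fingers close. It gives the time, the measured TCP pose, the force and the opening at its end, in the units of the state.
- arm.get_state(): the state, without advancing time (a new reading comes with each control period).
- optics.grab_frame(name): name is "scene" or "side" or "wrist"; returns the picture (384x512x3 uint8, red, green, blue); there is no depth.
- optics.camera_model(name): a dict with "fx", "fy", "cx", "cy" (pixels), "dist_coeffs" ([k1, k2, p1, p2, k3] as OpenCV has them; the pictures are not rectified), "world_to_cam" (4x4, takes a point from world to camera coordinates); the wrist camera has in their place "T_tool_cam" (4x4, takes a point from camera to tool coordinates, whose origin is the TCP and whose axes are the tool frame's). Camera axes: x right, y up, looking along -z (the intrinsics and any distortion apply to the point x, -y, -z); pixel columns grow to the right and rows downward; lengths in m; the calibration is good to about 2 mm. A picture is of the moment at which its call begins: read the wrist's pose just before it. camera_model takes no time and is no camera call.
- arm.job_done(): hands the job in, once; it reports no verdict.
Trained networks look in the newest picture that a camera, given by its name, has taken for a name from the list of things; names that differ only in an ending like _2 or _b are one class to them, and where a whole thing is asked for, a point or a joint stands for the part that bears it (a point fixed in the world has none). Each returns a list of dicts, best first, with "conf" (0 to 1); they miss things now and then, are a little off and sometimes report something else, mostly with a low value. They report only what shows in the picture. A call takes as long as a camera call. They do not tell look-alikes from the thing itself.
- finder.find_in(camera, name): "box" ([left, top, right, bottom] in pixels, round what is visible of it).
- finder.landmark_of(camera, name): "point" ([column, row] in pixels: a listed point, or the origin of a listed thing).
The state is a dict: "t": time; "q": joint angles; "qd": joint speeds; "joint_efforts": joint torques, N m; "eef_pos": TCP position; "ee_rot": TCP orientation; "force": force on the tool from outside, world axes, zero at the start; "moment": the same for the moment, N m; "width": finger opening in m.
Only numpy, scipy, OpenCV 4.12 (cv2) and the standard library are available. Lean on these libraries where they do the work, as an engineer would, in place of code of your own. Each camera call takes 0.05 s, during which the arm holds its last target. There are 200 camera calls.

## Working session

There is one attempt and no reset: what is moved stays moved. The work goes in short steps, Python scripts to look and compute and a tool call to move; the robot and the scene stay as the last step left them, time stands still between calls to the robot, and variables do not carry over. Pictures are saved under pics/ and viewed, about 8 in all and at most 12, crops included, and the job is handed in when it is done.

Besides the shell and the picture viewer there is one more tool, called after "Request:" by a JSON object that holds its "api" and its "payload", one argument or row to a line. apply_moves: Moves the arm, as the interface text tells. Its arguments: {"type":"object","properties":{"increments":{"type":"array"},"hand":{"type":"number"},"force":{"type":"number"}},"required":["increments"]}

```bash
mkdir -p pics; cat > h.py <<'E'
import numpy as np, cv2
from scipy.spatial.transform import Rotation as R
from station import arm, optics, finder
def cam(name):
    m=optics.camera_model(name); K=np.array([[m['fx'],0,m['cx']],[0,m['fy'],m['cy']],[0,0,1.]])
    if 'world_to_cam' in m: W=np.array(m['world_to_cam'])
    else:
        s=arm.get_state(); T=np.eye(4); T[:3,:3]=R.from_euler('xyz',s['ee_rot']).as_matrix(); T[:3,3]=s['eef_pos']
        W=np.linalg.inv(T@np.array(m['T_tool_cam']))
    return K,np.array(m['dist_coeffs'],float),np.diag([1,-1,-1,1.])@W
def proj(name,P):
    K,d,W=cam(name); P=np.atleast_2d(P)
    return cv2.projectPoints(P.astype(float),cv2.Rodrigues(W[:3,:3])[0],W[:3,3],K,d)[0][:,0]
def ray(name,px):
    K,d,W=cam(name); u=cv2.undistortPoints(np.array([[px]],float),K,d)[0,0]
    D=W[:3,:3].T@np.array([u[0],u[1],1]); return -W[:3,:3].T@W[:3,3], D/np.linalg.norm(D)
def onz(name,px,z):
    o,d=ray(name,px); return o+d*(z-o[2])/d[2]
def tri(p):
    A=np.zeros((3,3));b=np.zeros(3);rs=[ray(n,x) for n,x in p]
    for o,d in rs: M=np.eye(3)-np.outer(d,d);A+=M;b+=M@o
    X=np.linalg.solve(A,b); return X,[float(np.linalg.norm((np.eye(3)-np.outer(d,d))@(X-o))) for o,d in rs]
def save(img,f): cv2.imwrite('pics/'+f,cv2.cvtColor(img,cv2.COLOR_RGB2BGR))
E
python3 - <<'E'
from h import *
np.set_printoptions(precision=3,suppress=True)
ims=[optics.grab_frame(n) for n in('scene','side')]
save(cv2.resize(ims[0],(800,600)),'a.png');save(cv2.resize(ims[1],(800,600)),'b.png')
for n in('scene','side'):
    print(n,ray(n,(256,192)))
    for k in('case','lid_hinge','paddle_bar','bay','rack','rack_bar','beaker','stirrer','bottle'):
        print(k,[(np.round(r['point']),round(r['conf'],2)) for r in finder.landmark_of(n,k)[:3]])
print(arm.get_state())
E
```

```text
scene (array([1.175, 0.363, 0.849]), array([-0.6  , -0.391, -0.698]))
case [(array([263., 240.]), 0.86)]
lid_hinge [(array([230., 218.]), 0.58)]
paddle_bar [(array([266., 211.]), 0.74), (array([206., 170.]), 0.63)]
bay [(array([201., 151.]), 0.31), (array([147., 196.]), 0.27)]
rack [(array([141., 166.]), 0.64)]
rack_bar [(array([134., 146.]), 0.92), (array([204., 152.]), 0.64)]
beaker [(array([393., 263.]), 0.84)]
stirrer [(array([371., 316.]), 0.73)]
bottle [(array([149., 196.]), 0.69)]
side (array([ 0.097, -0.863,  0.892]), array([ 0.402,  0.673, -0.621]))
case [(array([253., 216.]), 0.74)]
lid_hinge [(array([250., 217.]), 0.62), (array([286., 163.]), 0.55)]
paddle_bar []
bay []
rack [(array([271., 313.]), 0.94), (array([368., 353.]), 0.68)]
rack_bar [(array([269., 289.]), 0.79), (array([372., 333.]), 0.61), (array([166., 171.]), 0.34)]
beaker [(array([164., 175.]), 0.84)]
stirrer [(array([209., 160.]), 0.9)]
bottle [(array([351., 292.]), 0.67)]
{'t': 1.0, 'q': array([ 1.538,  0.359,  0.012,  0.   , -1.224, -0.288]), 'qd': array([-0.001, -0.001,  0.001, -0.   , -0.001,  0.   ]), 'joint_efforts': array([  0.   , -58.239,  29.331,   7.003,   0.012,  -0.   ]), 'eef_pos': array([0.213, 0.641, 0.238]), 'ee_rot': array([ 3.142,  0.   , -1.892]), 'force': array([-0.975, -0.229,  0.189]), 'moment': array([ 0.001,  0.004, -0.007]), 'width': 0.08728387235130959}
```

View pics/a.png

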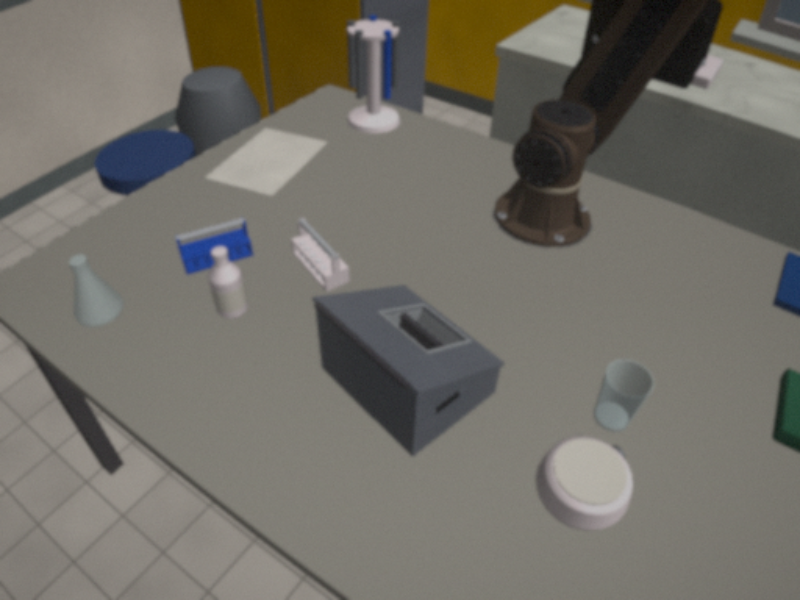

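View pics/b.png

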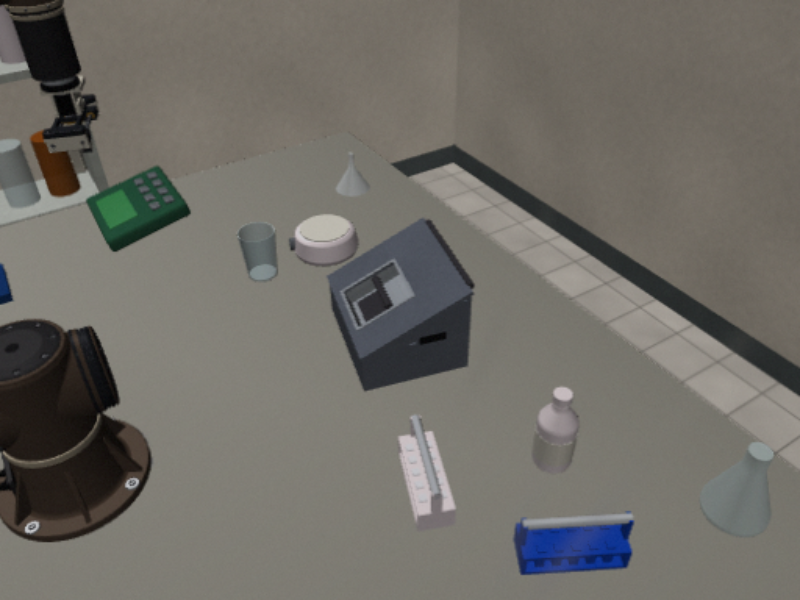

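Scene (800 px scale): case at (405,370) with its dish at (428,328), white rack at (322,255), and a blue look-alike at (215,245). Side: case (400,300), white rack (427,475), blue look-alike (575,545). The white one is the rack meant. I'll enlarge the case and rack for corners and confirmation.

```bash
python3 - <<'E'
from h import *
a=optics.grab_frame('scene');b=optics.grab_frame('side')
cv2.imwrite('pics/s0.png',a[...,::-1]);cv2.imwrite('pics/d0.png',b[...,::-1])
def crop(i,x,y,w,h,s): return cv2.resize(i[y:y+h,x:x+w],None,fx=s,fy=s,interpolation=cv2.INTER_CUBIC)
t=np.hstack([crop(a,195,170,133,133,3)[:, :400],crop(b,200,130,133,133,3)[:, :400]])
u=np.hstack([crop(a,175,130,100,66,3),crop(b,240,255,100,66,3),crop(b,320,320,66,66,3)])
c=np.zeros((t.shape[0]+u.shape[0],800,3),np.uint8);c[:t.shape[0],:t.shape[1]]=t;c[t.shape[0]:,:u.shape[1]]=u[:,:800]
save(c,'c.png');print(t.shape,c.shape)
E
```

```text
Traceback (most recent call last):
ValueError: all the input array dimensions except for the concatenation axis must match exactly, but along dimension 0, the array at index 0 has size 198 and the array at index 2 has size 192
```

```bash
python3 - <<'E'
from h import *
a=cv2.imread('pics/s0.png')[...,::-1];b=cv2.imread('pics/d0.png')[...,::-1]
def crop(i,x,y,w,h,s): return cv2.resize(i[y:y+h,x:x+w],None,fx=s,fy=s,interpolation=cv2.INTER_CUBIC)
t=np.hstack([crop(a,195,170,133,133,3),crop(b,200,130,133,133,3)])
u=np.hstack([crop(a,175,130,100,64,3),crop(b,240,255,100,64,3),crop(b,320,320,66,64,3)])
c=np.vstack([t,u]);save(c,'c.png');print(t.shape,c.shape)
E
```

```text
(399, 798, 3) (591, 798, 3)
```

View pics/c.png

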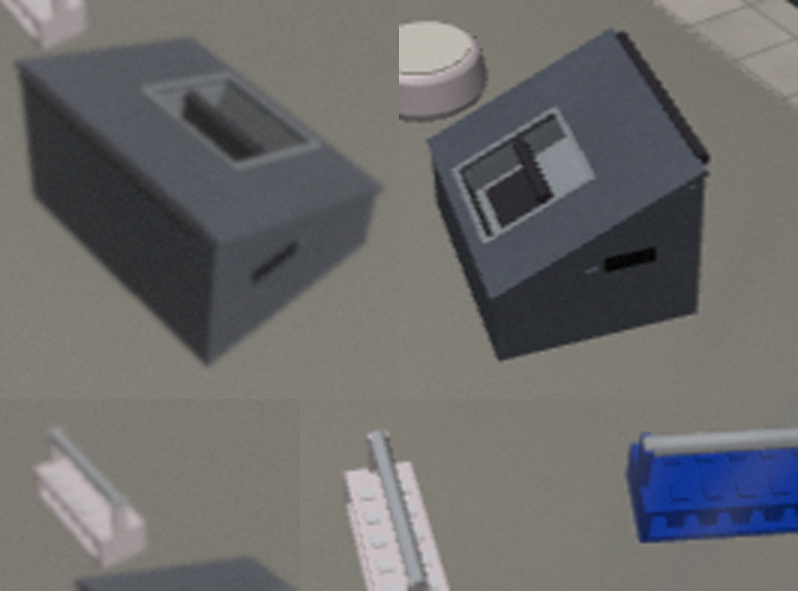

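```bash
python3 - <<'E'
from h import *
from scipy.optimize import least_squares
np.set_printoptions(precision=4,suppress=True)
f=lambda ox,oy,x,y:(ox+(x+.5)/3-.5,oy+(y+.5)/3-.5)
S=[((18,63),(100,-127,178)),((215,245),(100,127,178)),((192,38),(-103.9,-127,82.9)),((382,185),(-103.9,127,82.9)),((208,365),(100,123,0)),((35,192),(100,-123,0))]
D=[((30,140),(-103.9,127,82.9)),((91,298),(-103.9,-127,82.9)),((215,30),(100,127,178)),((307,172),(100,-127,178)),((101,360),(-100,-123,0)),((298,313),(100,-123,0))]
def res(p):
    r=[]
    for n,L,o in(('scene',S,(195,170)),('side',D,(200,130))):
        P=R.from_euler('z',p[2]).apply(np.array([l[1] for l in L])/1e3)+[p[0],p[1],0]
        r.append(proj(n,P)-[f(*o,*l[0]) for l in L])
    return np.vstack(r)
s=least_squares(lambda p:res(p).ravel(),[.65,.05,0]);print(s.x);print(res(s.x))
print('rackbar',tri([('scene',(204,152)),('side',(269,289))]))
for e in((57,31,78,37),(122,104,118,186)):
    print('end',tri([('scene',f(175,130,*e[:2])),('side',f(240,255,*e[2:]))]))
for n,p in(('beaker',((393,263),(164,175))),('stirrer',((371,316),(209,160))),('bottle',((149,196),(351,292)))):
    print(n,tri([('scene',p[0]),('side',p[1])]))
print('rack',onz('side',(271,313),0))
print(optics.camera_model('wrist')['T_tool_cam'],optics.camera_model('wrist')['fx'])
E
```

```text
[ 0.6082  0.0135 -0.2472]
[[-1.1421 -1.398 ]
 [ 0.7243 -0.4073]
 [-0.3683 -0.5342]
 [ 0.4363  0.8514]
 [-1.2622  0.8822]
 [-1.0375  1.0485]
 [-0.9237 -0.0439]
 [-0.3329  0.5297]
 [-0.5089 -1.0088]
 [ 0.1143 -0.7364]
 [-1.0127  0.2514]
 [-0.206  -0.0292]]
rackbar (array([ 0.4579, -0.3084,  0.0799]), [0.0014437043315361211, 0.0014437043315361168])
end (array([ 0.4718, -0.3086,  0.1423]), [0.020877112643209905, 0.02087711264320972])
end (array([ 0.4441, -0.3168,  0.0056]), [0.030241919784197237, 0.030241919784197265])
beaker (array([0.4564, 0.3539, 0.003 ]), [0.0006038288089620067, 0.0006038288089621135])
stirrer (array([ 0.6342,  0.3653, -0.0075]), [0.0003479836683565731, 0.00034798366835658465])
bottle (array([ 0.6602, -0.3744,  0.0022]), [0.000154008075677979, 0.00015400807567794497])
rack [ 0.4564 -0.3169  0.    ]
[[ 1.     -0.0004 -0.0005  0.001 ]
 [-0.0005 -0.9662 -0.2577 -0.0706]
 [-0.0004  0.2577 -0.9662 -0.1469]
 [ 0.      0.      0.      1.    ]] 281.854970506226
```

Request:
{"api": "apply_moves", "payload": {
  "increments": [0.019,-0.034,0.008,0,0,-0.083,0.019,-0.034,0.008,0,0,-0.083,0.019,-0.034,0.008,0,0,-0.083,0.019,-0.034,0.008,0,0,-0.083,0.019,-0.034,0.008,0,0,-0.083,0.019,-0.034,0.008,0,0,-0.083,0.019,-0.034,0.008,0,0,-0.083,0.019,-0.034,0.008,0,0,-0.083,0.019,-0.034,0.008,0,0,-0.083,0.019,-0.034,0.008,0,0,-0.083,0.019,-0.034,0.008,0,0,-0.083,0.019,-0.034,0.008,0,0,-0.083,0.019,-0.034,0.008,0,0,-0.083,0.019,-0.034,0.008,0,0,-0.083,0.019,-0.034,0.008,0,0,-0.083,0.019,-0.034,0.008,0,0,-0.083,0.019,-0.034,0.008,0,0,-0.083,0.019,-0.034,0.008,0,0,-0.083]
}}

```text
t: 2.6
eef_pos: [0.5582, 0.0032, 0.3875]
ee_rot: [3.137, 0.004, 2.839]
force: [0.8, 1.3, -0.4]
width: 0.0877
```

```bash
python3 - <<'E'
from h import *
s=arm.get_state();print(s['t'],s['eef_pos'],s['ee_rot'],s['q'])
w=optics.grab_frame('wrist');cv2.imwrite('pics/w0.png',w[...,::-1])
# overlay of predicted model
c=np.array([.6082,.0135,0]);Rz=R.from_euler('z',-.2472)
P=np.array([(100,-127,178),(100,127,178),(-103.9,127,82.9),(-103.9,-127,82.9)])/1e3
v=proj('wrist',Rz.apply(P)+c);print(v)
h=np.array([.1,0,.178]);L=np.array([-np.cos(np.radians(25)),0,-np.sin(np.radians(25))])
Q=[h+L*a+[0,b,0] for a in(.095,.205) for b in(-.055,.055)];print(proj('wrist',Rz.apply(Q)+c))
save(cv2.resize(w,(800,600),interpolation=cv2.INTER_CUBIC),'w0b.png')
print([(r['point'],r['conf']) for r in finder.landmark_of('wrist','paddle_bar')])
print([(r['point'],r['conf']) for r in finder.landmark_of('wrist','lid_hinge')])
f=lambda ox,oy,x,y:(ox+(x+.5)/3-.5,oy+(y+.5)/3-.5)
for e in((57,31,118,186),(122,104,78,37)):
    print('end',tri([('scene',f(175,130,*e[:2])),('side',f(240,255,*e[2:]))]))
E
```

```text
2.6 [0.55823055 0.00320681 0.38747864] [3.13685539 0.00432263 2.83927254] [ 3.55697292e-01  1.00684114e-01  8.60152818e-03 -1.11004847e-03
 -1.47239665e+00 -6.57901605e-01]
[[138.37438017  94.35605058]
 [168.97188656 278.81548924]
 [301.15170158 241.70898902]
 [296.99531463  88.89594196]]
[[219.5102727  145.46254603]
 [226.78663672 218.65309791]
 [287.38988486 137.93824385]
 [289.87397101 204.91433747]]
[([242.4, 173.2], 0.8)]
[([149.0, 189.0], 0.73)]
end (array([ 0.43180209, -0.38134104,  0.07983942]), [0.002692115521810483, 0.002692115521810671])
end (array([ 0.48638942, -0.24286124,  0.07812966]), [0.0022818540724708503, 0.002281854072470854])
```

View pics/w0b.png

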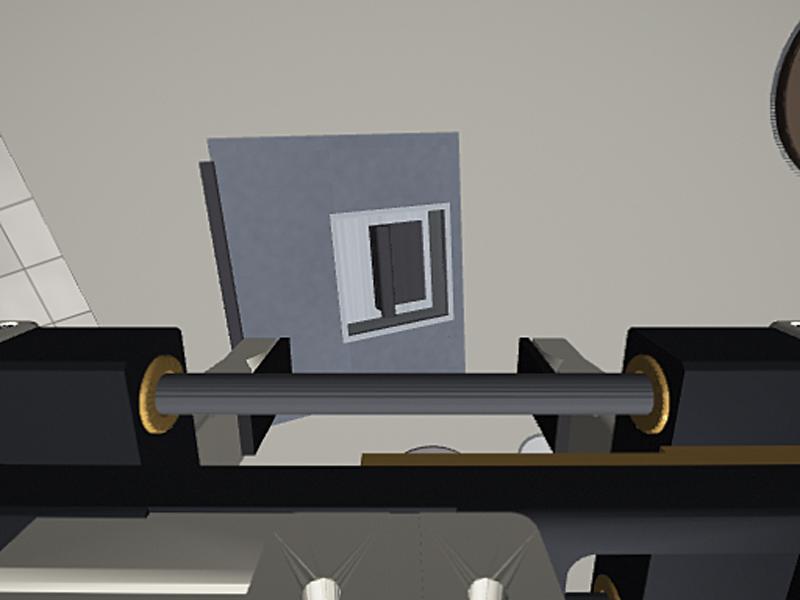

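Wrist view: the lid's right-hand corners are at (207,139) and (458,132). The dish's rim corners are at (330,213), (452,203), (343,343) and (453,318), and the bar runs along x≈380, y 225–315 (800 px scale). The model is about 5 px off there, so I'll refit with these points.

```bash
cat > fit.py <<'E'
from h import *
from scipy.optimize import least_squares
np.set_printoptions(precision=4,suppress=True)
f=lambda ox,oy,x,y:(ox+(x+.5)/3-.5,oy+(y+.5)/3-.5)
S=[((18,63),(100,-127,178)),((215,245),(100,127,178)),((192,38),(-103.9,-127,82.9)),((382,185),(-103.9,127,82.9)),((208,365),(100,123,0)),((35,192),(100,-123,0))]
D=[((30,140),(-103.9,127,82.9)),((91,298),(-103.9,-127,82.9)),((215,30),(100,127,178)),((307,172),(100,-127,178)),((101,360),(-100,-123,0)),((298,313),(100,-123,0))]
W=np.array([(207,139),(458,132),(330,213),(452,203),(343,343),(453,318)]);W=(W+.5)/1.5625-.5
L=np.array([-np.cos(np.radians(25)),0,-np.sin(np.radians(25))])*1000;h=np.array([100,0,178.])
def res(p,ww):
    r=[]
    T=lambda P:R.from_euler('z',p[2]).apply(np.array(P)/1e3)+[p[0],p[1],0]
    for n,l,o in(('scene',S,(195,170)),('side',D,(200,130))):
        r.append(proj(n,T([i[1] for i in l]))-[f(*o,*i[0]) for i in l])
    w=p[3]
    Q=[(100,-127,178),(-103.9,-127,82.9)]+[h+L*(a+s*w)+[0,b*(55+1e3*w),0] for b in(-1,1) for a,s in((.095,-1),(.205,1))]
    r.append((proj('wrist',T(Q))-W)*ww)
    return np.vstack(r)
for ww in(0.01,1,3):
    s=least_squares(lambda p:res(p,ww).ravel(),[.6,.0,-.25,.003]);print(ww,s.x);print(res(s.x,ww)[-6:].ravel()/ww,np.abs(res(s.x,ww)[:-6]).mean())
E
python3 fit.py
```

```text
0.01 [ 0.6082  0.0135 -0.2472  0.0064]
[ 1.953   0.868   1.9679  1.9288  0.3485  1.9977 -0.73    1.3011  0.1685
  1.8345  0.6925  2.715 ] 0.6579290262961178
1 [ 0.6081  0.0116 -0.241   0.0062]
[ 0.9047 -0.1442  1.22    0.2451 -0.0823  0.9208 -1.3247 -0.0859  0.248
  0.5923  0.5865  1.2473] 0.7605149401588788
3 [ 0.6081  0.0111 -0.2386  0.0061]
[ 0.4602 -0.3623  0.8786 -0.2764 -0.2985  0.6378 -1.5964 -0.5075  0.2369
  0.238   0.51    0.7889] 0.8259364370213914
```

```bash
python3 - <<'E'
src=open('fit.py').read()
src=src.replace("W=np.array(","import types\narm0=arm.get_state();print(arm0['eef_pos'],arm0['ee_rot'],arm0['qd'])\nimport h as H\nH.arm=types.SimpleNamespace(get_state=lambda:dict(eef_pos=np.array([0.55823055,0.00320681,0.38747864]),ee_rot=np.array([3.13685539,0.00432263,2.83927254])))\nW=np.array(",1).replace("h=np.array([100","hh=np.array([100").replace("[h+L","[hh+L")
exec(src)
E
```

```text
[0.5587 0.0026 0.3866] [3.1377 0.0037 2.8383] [ 0.0612 -0.0194 -0.0378 -0.0148  0.0066  0.0015]
0.01 [ 0.6082  0.0135 -0.2472  0.0064]
[ 1.8541  0.2735  1.6979  1.5427  0.0927  1.4272 -1.0245  0.8506 -0.1528
  1.1813  0.335   2.2028] 0.6579315879892663
1 [ 0.608   0.0122 -0.2411  0.0063]
[ 1.0333 -0.2687  1.0807  0.2459 -0.2198  0.7061 -1.4596 -0.2192  0.0357
  0.3291  0.3731  1.0802] 0.7233522659555867
3 [ 0.608   0.0119 -0.238   0.0062]
[ 0.6764 -0.2723  0.7831 -0.1969 -0.3643  0.5463 -1.648  -0.5805  0.1466
  0.1093  0.4232  0.6975] 0.7735644487925862
```

```bash
cat > plan.py <<'E'
from h import *
np.set_printoptions(precision=4,suppress=True)
C=np.array([.608,.012,0]);YAW=-.240;Rc=R.from_euler('z',YAW)
def bar(th,ps):
    "bar centre (case xz, m) for lid angle th, paddle ps"
    v=np.array([-.055,.027]); a=-ps   # lid frame: s (down-slope), n(out)
    # rotate bar about axis (s=.195,n=-.031) so that it rises and goes down-slope
    s,n=v; s2=s*np.cos(ps)+n*np.sin(ps); n2=-s*np.sin(ps)+n*np.cos(ps)
    s2+=.195;n2-=.031
    return lidpt(th,s2,n2)
def lidpt(th,s,n):
    ph=np.radians(-25)+th
    return np.array([.1-s*np.cos(ph)+n*np.sin(ph), .178+s*np.sin(ph)+n*np.cos(ph)])
def goal(x,z,al,y=0,back=-.008):
    "TCP goal, grasp point at case (x,y,z), tilt al forward; back=dist TCP behind point"
    zt=np.array([np.sin(al),0,-np.cos(al)]);xt=-np.array([np.cos(al),0,np.sin(al)])
    M=Rc.as_matrix()@np.c_[xt,np.cross(zt,xt),zt]
    return Rc.apply(np.array([x,y,z])-back*zt)+C,R.from_matrix(M)
def delta(a,b,n):
    p,r=a;q,t=b;return np.r_[q-p,(t*r.inv()).as_rotvec()]/n
def now():
    s=arm.get_state();return s['eef_pos'],R.from_euler('xyz',s['ee_rot'])
E
python3 - <<'E'
from plan import *
print(bar(0,0),bar(0,.55), np.array([.1,.178])+0)
a=np.radians(25)
b0=lidpt(0,.142,-.004)
g0=goal(*b0,a,back=.08);g1=goal(*b0,a)
print(now()[0],g0[0],g1[0]);print(delta(now(),g0,6)); print(delta(g0,g1,4))
print(proj('wrist',Rc.apply([bar(0,0)[0],0,bar(0,0)[1]])+C))
E
```

```text
[-0.0252  0.1152] [-0.0558  0.1283] [0.1   0.178]
[0.5587 0.0026 0.3866] [0.5489 0.0265 0.1869] [0.5851 0.0176 0.1071]
[-0.0016  0.004  -0.0333 -0.02   -0.0693  0.0102]
[ 0.009  -0.0022 -0.0199  0.      0.      0.    ]
[[247.3395 174.6471]]
```

Request:
{"api": "apply_moves", "payload": {
  "increments": [-0.002,0.004,-0.033,-0.02,-0.07,0.01,-0.002,0.004,-0.033,-0.02,-0.07,0.01,-0.002,0.004,-0.033,-0.02,-0.07,0.01,-0.002,0.004,-0.033,-0.02,-0.07,0.01,-0.002,0.004,-0.033,-0.02,-0.07,0.01,-0.002,0.004,-0.033,-0.02,-0.07,0.01,0,0,0,0,0,0,0,0,0,0,0,0],
  "hand": 0.59
}}

```text
t: 3.42
eef_pos: [0.5477, 0.0233, 0.2012]
ee_rot: [-3.141, 0.433, 2.909]
force: [0.7, 0.1, 1.4]
width: 0.04
```

```bash
python3 - <<'E'
from plan import *
s=arm.get_state();print(s['eef_pos'],s['width'],s['qd'])
B=Rc.apply([[bar(0,0)[0],y,bar(0,0)[1]] for y in(-.045,0,.045)])+C
print(proj('wrist',B))
w=optics.grab_frame('wrist');save(cv2.resize(w,(800,600),interpolation=cv2.INTER_CUBIC),'w1.png')
print([(r['point'],r['conf']) for r in finder.landmark_of('wrist','paddle_bar')])
b0=lidpt(0,.140,-.004);g0=goal(*b0,np.radians(25),back=.08);print(delta(now(),g0,1))
E
```

```text
[0.5477 0.0233 0.2012] 0.04002950422110746 [ 0.0222 -0.0068 -0.0819  0.075   0.0328 -0.0582]
[[263.8089 147.2224]
 [263.2002 198.0074]
 [262.6433 244.2466]]
[([259.4, 199.2], 0.88)]
[ 0.0008  0.002  -0.0155 -0.0025 -0.0004 -0.0043]
```

View pics/w1.png

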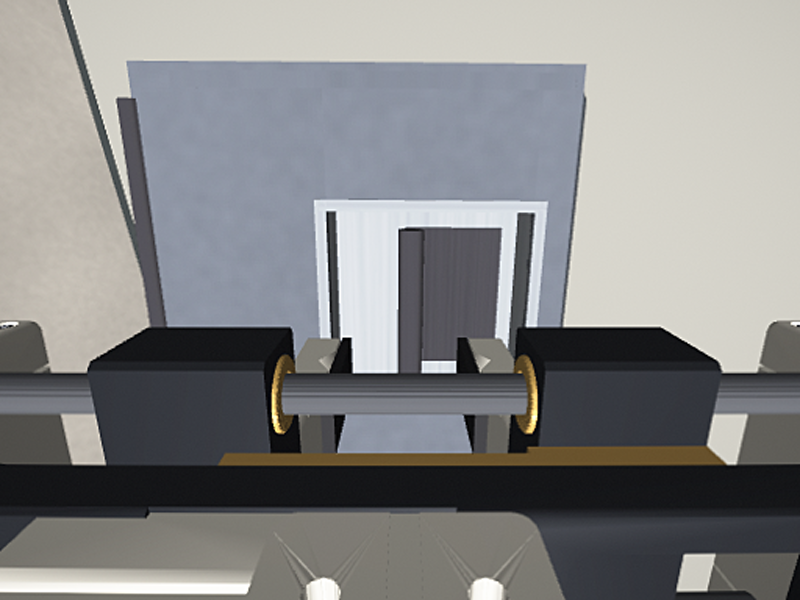

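Bar at x≈410 (800 px), its far end at y≈228, within 1–2 px of the prediction, and the jaws are centred on it at x≈404. Going down on it.

```bash
python3 - <<'E'
from plan import *
b0=lidpt(0,.141,-.004);g1=goal(*b0,np.radians(25));print(now()[0],g1[0],delta(now(),g1,1),delta(now(),g1,6))
E
```

```text
[0.5499 0.024  0.2032] [0.5859 0.0174 0.1075] [ 0.0361 -0.0066 -0.0957 -0.0025 -0.0004 -0.0043] [ 0.006  -0.0011 -0.0159 -0.0004 -0.0001 -0.0007]
```

Request:
{"api": "apply_moves", "payload": {
  "increments": [0.006,-0.001,-0.016,0,0,-0.001,0.006,-0.001,-0.016,0,0,-0.001,0.006,-0.001,-0.016,0,0,-0.001,0.006,-0.001,-0.016,0,0,0,0.006,-0.001,-0.016,0,0,0,0,0,0,0,0,0,0,0,0,0,0,0]
}}

```text
t: 4.1
eef_pos: [0.6053, 0.0205, 0.1489]
ee_rot: [3.12, 0.468, 2.886]
force: [-0.4, -0.5, 0.0]
width: 0.0358
```

```bash
python3 - <<'E'
from plan import *
import time
b0=lidpt(0,.140,-.004);g1=goal(*b0,np.radians(25))
for i in range(3):
    s=arm.get_state();print(s['t'],s['eef_pos'],s['force'],delta(now(),g1,1)); optics.grab_frame('wrist')
E
```

```text
4.1 [0.6053 0.0205 0.1489] [-0.3733 -0.5429  0.0007] [-0.0185 -0.0033 -0.0409 -0.0108  0.0357  0.0067]
4.15 [0.6055 0.0212 0.1492] [1.5068 0.1509 0.583 ] [-0.0187 -0.0041 -0.0413 -0.0115  0.0364  0.0062]
4.2 [0.6047 0.022  0.149 ] [-0.7492  0.7859  0.4482] [-0.0179 -0.0048 -0.041  -0.0121  0.036   0.0052]
```

Request:
{"api": "apply_moves", "payload": {
  "increments": [-0.009,-0.002,0,-0.006,0.018,0.003,-0.009,-0.002,0,-0.006,0.018,0.003,0,0,0,0,0,0]
}}

```text
t: 4.5
eef_pos: [0.5864, 0.0193, 0.152]
ee_rot: [3.138, 0.437, 2.902]
force: [0.5, 0.6, 1.1]
width: 0.036
```

```bash
python3 - <<'E'
from plan import *
b0=lidpt(0,.140,-.004);g1=goal(*b0,np.radians(25))
for i in range(3):
    s=arm.get_state();print(s['t'],s['eef_pos'],s['force'],delta(now(),g1,1)); optics.grab_frame('wrist')
print(s['q'],s['qd'])
E
```

```text
4.5 [0.5864 0.0193 0.152 ] [0.5276 0.5714 1.1387] [ 0.0004 -0.0021 -0.0441 -0.0026  0.0017 -0.0014]
4.55 [0.5872 0.0203 0.1524] [1.2867 0.7279 0.4294] [-0.0004 -0.0031 -0.0444 -0.0031  0.0035 -0.0027]
4.6 [0.5875 0.0204 0.1522] [ 0.828   0.4302 -0.3501] [-0.0007 -0.0033 -0.0442 -0.0027  0.0038 -0.0035]
[ 0.3855  0.0825 -0.9388  0.9475 -0.3069 -1.5013] [-0.0255  0.0108 -0.0145  0.0599  0.0189 -0.0284]
```

The tilt drives wrist joint 5 towards 0, so the 25° approach is near-singular. I'll use a steeper tool (8° tilt), a narrower opening and a slightly shallower grasp.

```bash
python3 - <<'E'
from plan import *
a=np.radians(8)
b0=lidpt(0,.140,-.004);g0=goal(*b0,a,back=.047);g1=goal(*b0,a,back=-.002)
print(now()[0],g0[0],g1[0]);print(delta(now(),g0,1),delta(now(),g0,4),delta(g0,g1,4))
E
```

```text
[0.5874 0.02   0.1518] [0.5772 0.0195 0.1618] [0.5838 0.0179 0.1132]
[-0.0102 -0.0005  0.01    0.068   0.2916 -0.0029] [-0.0026 -0.0001  0.0025  0.017   0.0729 -0.0007] [ 0.0017 -0.0004 -0.0121  0.      0.      0.    ]
```

Request:
{"api": "apply_moves", "payload": {
  "increments": [-0.003,0,0.006,0.017,0.073,0,-0.003,0,0.003,0.017,0.073,0,-0.002,0,0.001,0.017,0.073,0,-0.002,0,0,0.017,0.073,0,0,0,0,0,0,0,0,0,0,0,0,0],
  "hand": 0.65
}}

```text
t: 5.15
eef_pos: [0.5891, 0.0093, 0.164]
ee_rot: [-3.129, 0.229, 2.901]
force: [-0.7, 0.4, 0.1]
width: 0.0307
```

```bash
python3 - <<'E'
from plan import *
a=np.radians(8)
b0=lidpt(0,.140,-.004);g0=goal(*b0,a,back=.047);g1=goal(*b0,a,back=-.002)
s=arm.get_state();print(s['q'],s['width'],s['force'])
print(now()[0],delta(now(),g0,1),delta(now(),g1,1))
E
```

```text
[ 0.4399  0.1608 -0.5595  0.2421 -0.6936 -0.8567] 0.03066434695210217 [-0.692   0.4289  0.0639]
[0.5891 0.0093 0.164 ] [-0.0119  0.0103 -0.0023  0.0338  0.0842  0.0034] [-0.0053  0.0086 -0.0508  0.0338  0.0842  0.0034]
```

Better conditioned. Finish the alignment, then descend.

Request:
{"api": "apply_moves", "payload": {
  "increments": [-0.006,0.005,-0.001,0.017,0.042,0.002,-0.006,0.005,-0.001,0.017,0.042,0.002,0,0,0,0,0,0]
}}

```text
t: 5.4
eef_pos: [0.5768, 0.0152, 0.1614]
ee_rot: [-3.135, 0.144, 2.899]
force: [0.9, 0.4, 1.0]
width: 0.0307
```

```bash
python3 - <<'E'
from plan import *
a=np.radians(8)
b0=lidpt(0,.140,-.004);g1=goal(*b0,a,back=-.002)
s=arm.get_state();print(s['q'],s['qd'])
print(now()[0],delta(now(),g1,1),delta(now(),g1,4))
E
```

```text
[ 0.4263  0.1849 -0.478   0.1313 -0.8027 -0.7557] [ 0.0004 -0.0248 -0.0946  0.1131  0.0975 -0.1105]
[0.5768 0.0152 0.1614] [ 0.007   0.0028 -0.0482  0.0073  0.003   0.0035] [ 0.0018  0.0007 -0.012   0.0018  0.0007  0.0009]
```

Request:
{"api": "apply_moves", "payload": {
  "increments": [0.002,0.001,-0.012,0.002,0,0.001,0.002,0.001,-0.012,0.002,0,0.001,0.002,0.001,-0.012,0.002,0,0.001,0,0,0,0,0,0]
}}

```text
t: 5.73
eef_pos: [0.5834, 0.0127, 0.1246]
ee_rot: [-3.135, 0.157, 2.897]
force: [-0.0, -0.1, 0.4]
width: 0.0308
```

```bash
python3 - <<'E'
from plan import *
a=np.radians(8)
b0=lidpt(0,.140,-.004);g1=goal(*b0,a,back=-.002)
s=arm.get_state();print(s['q'],s['force'])
print(now()[0],delta(now(),g1,1),delta(now(),g1,4))
E
```

```text
[ 0.4209  0.2301 -0.5302  0.1594 -0.6974 -0.7826] [-0.0382 -0.0791  0.4039]
[0.5834 0.0127 0.1246] [ 0.0004  0.0052 -0.0114  0.0108  0.0151  0.0057] [ 0.0001  0.0013 -0.0028  0.0027  0.0038  0.0014]
```

Request:
{"api": "apply_moves", "payload": {
  "increments": [0,0.002,-0.006,0.005,0.008,0.003,0,0.002,-0.006,0.005,0.007,0.003,0,0,0,0,0,0]
}}

```text
t: 5.98
eef_pos: [0.5823, 0.0146, 0.1121]
ee_rot: [-3.138, 0.142, 2.902]
force: [-0.5, -0.6, 0.4]
width: 0.0307
```

Request:
{"api": "apply_moves", "payload": {
  "increments": [0,0,0,0,0,0,0,0,0,0,0,0,0,0,0,0,0,0,0,0,0,0,0,0,0,0,0,0,0,0],
  "hand": 1,
  "force": 30
}}

```text
t: 6.4
eef_pos: [0.5829, 0.0144, 0.1131]
ee_rot: [-3.138, 0.144, 2.902]
force: [-0.1, 0.2, -4.2]
width: 0.0131
```

```bash
python3 - <<'E'
from plan import *
a=np.radians(8)
s=arm.get_state();print(s['q'],s['force'],s['moment'])
b=bar(0,0);g=[goal(*bar(0,p),a,back=-.002) for p in(0,.15,.3,.45,.55)]
print(now()[0],delta(now(),g[0],1))
for i in range(4): print(delta(g[i],g[i+1],1)[:3])
E
```

```text
[ 0.4175  0.2486 -0.5288  0.1439 -0.6861 -0.7642] [-0.0785  0.2447 -4.1559] [ 0.2103  0.2411 -0.0292]
[0.5829 0.0144 0.1131] [0.0009 0.0035 0.0001 0.0047 0.0038 0.0005]
[-0.0073  0.0018  0.0052]
[-0.008  0.002  0.004]
[-0.0085  0.0021  0.0027]
[-0.0059  0.0014  0.0011]
```

Gripped: width 13.1 mm on the bar and position on the model. Now pull the paddle along its arc.

Request:
{"api": "apply_moves", "payload": {
  "increments": [-0.005,0.001,0.005,0,0,0,-0.005,0.001,0.004,0,0,0,-0.006,0.001,0.003,0,0,0,-0.006,0.002,0.003,0,0,0,-0.006,0.002,0.002,0,0,0,-0.003,0.001,0.002,0,0,0,0,0,0,0,0,0]
}}

```text
t: 6.98
eef_pos: [0.5629, 0.0199, 0.139]
ee_rot: [-3.14, 0.166, 2.905]
force: [6.6, -4.2, -4.4]
width: 0.0138
```

```bash
cat >> plan.py <<'E'
def where(back=-.002):
    "best (theta,psi) from the grip pose"
    from scipy.optimize import least_squares
    p,r=now(); q=Rc.inv().apply(p+back*r.apply([0,0,1])-C)
    s=least_squares(lambda v:np.r_[bar(*v)-q[[0,2]]],[.05,.5],bounds=([-.05,-.05],[2,.6])); return q,s.x,np.linalg.norm(s.fun)
E
python3 - <<'E'
from plan import *
s=arm.get_state();print(s['eef_pos'],s['force'],s['width'],s['q']);print(where())
th=[0,.15,.3,.45,.6,.75,.9,1.05,1.2]
al=[np.radians(8)-max(0,t*.62-.0) for t in th]
g=[goal(*bar(t,.55),a,back=-.002) for t,a in zip(th,al)]
print(delta(now(),g[0],1))
for i in range(8): print(th[i+1],g[i+1][0],delta(g[i],g[i+1],1))
E
```

```text
[0.5629 0.0199 0.139 ] [ 6.6285 -4.1768 -4.4191] 0.013829497781456881 [ 0.4528  0.1764 -0.5655  0.1647 -0.7084 -0.8085]
(array([-0.046 , -0.0031,  0.141 ]), array([0.1159, 0.2952]), np.float64(1.782215830163088e-09))
[-0.0088  0.0053 -0.0127  0.0082  0.0251 -0.0029]
0.15 [0.5484 0.0266 0.1501] [-0.0057  0.0014  0.0238  0.0221  0.0903 -0.    ]
0.3 [0.5462 0.0271 0.1745] [-0.0022  0.0005  0.0244  0.0221  0.0903 -0.    ]
0.45 [0.5476 0.0268 0.199 ] [ 0.0014 -0.0003  0.0245  0.0221  0.0903  0.    ]
0.6 [0.5525 0.0256 0.223 ] [ 0.0049 -0.0012  0.024   0.0221  0.0903  0.    ]
0.75 [0.5609 0.0235 0.2459] [ 0.0083 -0.002   0.0229  0.0221  0.0903 -0.    ]
0.9 [0.5724 0.0207 0.2673] [ 0.0116 -0.0028  0.0214  0.0221  0.0903  0.    ]
1.05 [0.587  0.0171 0.2867] [ 0.0145 -0.0036  0.0194  0.0221  0.0903  0.    ]
1.2 [0.6042 0.0129 0.3035] [ 0.0172 -0.0042  0.0169  0.0221  0.0903  0.    ]
```

Request:
{"api": "apply_moves", "payload": {
  "increments": [-0.006,0.003,0.002,0.005,0.02,0,-0.006,0.003,0.006,0.008,0.03,0,-0.002,0.001,0.012,0.011,0.045,0,-0.001,0,0.012,0.011,0.045,0,-0.001,0,0.012,0.011,0.045,0,0,0,0,0,0,0]
}}

```text
t: 7.48
eef_pos: [0.5531, 0.0227, 0.1906]
ee_rot: [-3.141, -0.016, 2.908]
force: [1.7, -2.2, 0.2]
width: 0.0132
```

```bash
python3 - <<'E'
from plan import *
s=arm.get_state();print(s['eef_pos'],s['force'],s['width'],s['q']);print(where())
w=optics.grab_frame('side');save(cv2.resize(w[110:290,170:410],(800,600),interpolation=cv2.INTER_CUBIC),'s1.png')
E
```

```text
[0.5531 0.0227 0.1906] [ 1.6666 -2.1976  0.1783] 0.013159545672168765 [ 0.3886  0.2059 -0.3094 -0.01   -1.069  -0.6172]
(array([-0.0558, -0.0026,  0.1926]), array([0.4275, 0.4173]), np.float64(3.0513967161290225e-09))
```

View pics/s1.png

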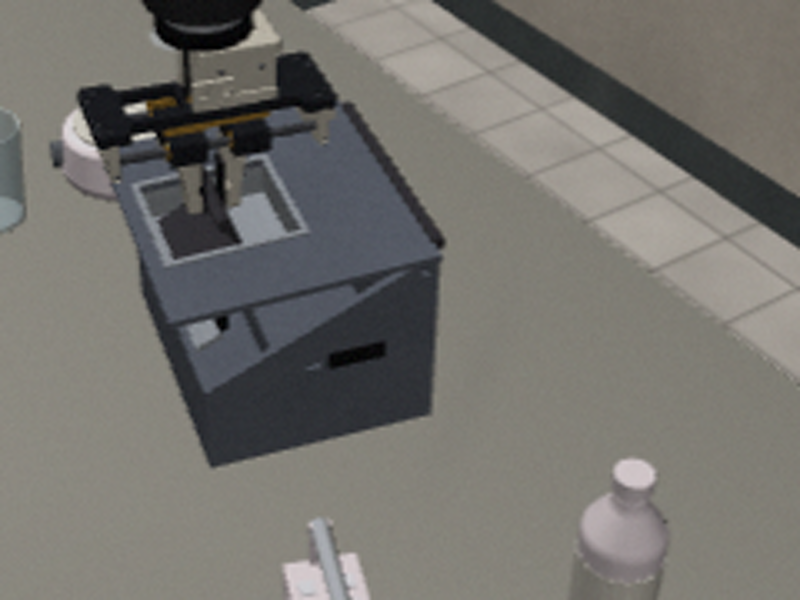

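Lid is off the latch and about level (free edge at (175,320) in the crop), with the bar still in the jaws. Continue up.

```bash
python3 - <<'E'
from plan import *
th=[.43,.6,.75,.9,1.05,1.2]
al=[.0,-.15,-.25,-.35,-.45,-.55]
g=[now()]+[goal(*bar(t,.45),a,y=-.002,back=-.002) for t,a in zip(th,al)][1:]
for i in range(5): print(th[i+1],g[i+1][0],delta(g[i],g[i+1],2))
E
```

```text
0.6 [0.5564 0.0226 0.2186] [ 0.0016 -0.0001  0.0144  0.0162  0.0662 -0.003 ]
0.75 [0.5641 0.0207 0.241 ] [ 0.0038 -0.0009  0.0112  0.0119  0.0486  0.    ]
0.9 [0.5749 0.018  0.2619] [ 0.0054 -0.0013  0.0104  0.0119  0.0486 -0.    ]
1.05 [0.5886 0.0147 0.2808] [ 0.0069 -0.0017  0.0095  0.0119  0.0486  0.    ]
1.2 [0.6049 0.0107 0.2975] [ 0.0082 -0.002   0.0083  0.0119  0.0486  0.    ]
```

Request:
{"api": "apply_moves", "payload": {
  "increments": [0.002,0,0.014,0.016,0.066,0,0.002,0,0.014,0.016,0.066,0,0.004,-0.001,0.011,0.012,0.049,0,0.004,-0.001,0.011,0.012,0.049,0,0.005,-0.001,0.011,0.012,0.049,0,0.006,-0.001,0.01,0.012,0.049,0,0,0,0,0,0,0]
}}

```text
t: 8.12
eef_pos: [0.5686, 0.0188, 0.2526]
ee_rot: [-3.138, -0.373, 2.904]
force: [3.7, -1.4, -1.5]
width: 0.0131
```

```bash
python3 - <<'E'
from plan import *
s=arm.get_state();print(s['eef_pos'],s['force'],s['width'],s['q']);q,v,_=where();print(q,v)
th=[v[0],1.05,1.2,1.35,1.5]
al=[0,-.45,-.55,-.65,-.75]
g=[now()]+[goal(*bar(t,.42),a,y=-.003,back=-.002) for t,a in zip(th,al)][1:]
for i in range(4): print(th[i+1],g[i+1][0],delta(g[i],g[i+1],2))
E
```

```text
[0.5686 0.0188 0.2526] [ 3.7162 -1.4357 -1.5206] 0.013110251390917649 [ 0.2575  0.4031  0.1269 -0.171  -1.6276 -0.4755]
[-0.0392 -0.0028  0.2545] [0.827  0.4621]
1.05 [0.5889 0.0136 0.2791] [ 0.0101 -0.0026  0.0132  0.0108  0.0367 -0.0019]
1.2 [0.6049 0.0097 0.2957] [ 0.008  -0.002   0.0083  0.0119  0.0486  0.    ]
1.35 [0.6232 0.0052 0.3096] [ 0.0091 -0.0022  0.007   0.0119  0.0486  0.    ]
1.5 [0.6433 0.0003 0.3205] [ 0.01   -0.0025  0.0055  0.0119  0.0486 -0.    ]
```

Request:
{"api": "apply_moves", "payload": {
  "increments": [0.01,-0.003,0.013,0.011,0.045,-0.001,0.01,-0.003,0.013,0.011,0.045,-0.001,0.008,-0.002,0.009,0.012,0.049,0,0.009,-0.002,0.008,0.012,0.049,0,0.009,-0.002,0.007,0.012,0.049,0,0.009,-0.002,0.007,0.012,0.049,0,0,0,0,0,0,0]
}}

```text
t: 8.7
eef_pos: [0.6086, 0.009, 0.3005]
ee_rot: [-3.123, -0.713, 2.894]
force: [0.8, -3.5, -2.3]
width: 0.0133
```

```bash
python3 - <<'E'
from plan import *
s=arm.get_state();print(s['eef_pos'],s['ee_rot'],s['force'],s['width'],s['q']);q,v,_=where();print(q,v)
th=[v[0],1.5,1.65,1.8,1.9]
al=[0,-.75,-.85,-.95,-1.0]
g=[now()]+[goal(*bar(t,v[1]),a,y=-.004,back=-.002) for t,a in zip(th,al)][1:]
for i in range(4): print(th[i+1],g[i+1][0],delta(g[i],g[i+1],2))
E
```

```text
[0.6086 0.009  0.3005] [-3.1225 -0.7126  2.8935] [ 0.7528 -3.5341 -2.3184] 0.013289265338993841 [ 0.168   0.6563  0.5669 -0.2965 -2.1361 -0.4832]
[ 0.0026 -0.0027  0.302 ] [1.2342 0.441 ]
1.5 [ 0.6432 -0.0007  0.3218] [ 0.0173 -0.0049  0.0106  0.0114  0.0164 -0.0023]
1.65 [ 0.6649 -0.006   0.3295] [ 0.0108 -0.0026  0.0038  0.0119  0.0486 -0.    ]
1.8 [ 0.6873 -0.0115  0.3337] [ 0.0112 -0.0028  0.0021  0.0119  0.0486  0.    ]
1.9 [ 0.7026 -0.0153  0.3346] [ 0.0076 -0.0019  0.0004  0.0059  0.0243  0.    ]
```

Plenty of joint range left, so I'll carry on by the bar.

Request:
{"api": "apply_moves", "payload": {
  "increments": [0.009,-0.002,0.007,0.01,0.035,-0.001,0.009,-0.002,0.006,0.01,0.035,-0.001,0.009,-0.003,0.005,0.01,0.035,-0.001,0.009,-0.003,0.004,0.01,0.035,0,0.01,-0.003,0.004,0.01,0.035,0,0.01,-0.003,0.004,0.01,0.035,0,0,0,0,0,0,0]
}}

```text
t: 9.28
eef_pos: [0.6555, -0.0024, 0.3295]
ee_rot: [-3.113, -0.948, 2.885]
force: [1.5, -6.6, -2.9]
width: 0.0129
```

```bash
python3 - <<'E'
from plan import *
s=arm.get_state();print(s['eef_pos'],s['ee_rot'],s['force'],s['width'],s['q']);q,v,_=where();print(q,v)
th=[v[0],1.8,1.9,1.96]
al=[0,-1.0,-1.05,-1.1]
g=[now()]+[goal(*bar(t,v[1]),a,y=-.004,back=-.002) for t,a in zip(th,al)][1:]
for i in range(3): print(th[i+1],g[i+1][0],delta(g[i],g[i+1],2))
E
```

```text
[ 0.6555 -0.0024  0.3295] [-3.113  -0.9481  2.8853] [ 1.5165 -6.5581 -2.9073] 0.012881281672905791 [ 0.1082  0.8783  0.9857 -0.4862 -2.5444 -0.6292]
[ 0.0511 -0.0026  0.3307] [1.5803 0.4911]
1.8 [ 0.6886 -0.0118  0.3366] [ 0.0165 -0.0047  0.0035  0.0142  0.0232 -0.0037]
1.9 [ 0.7041 -0.0156  0.3373] [ 0.0078 -0.0019  0.0004  0.0059  0.0243  0.    ]
1.96 [ 0.7134 -0.0179  0.337 ] [ 0.0046 -0.0011 -0.0001  0.0059  0.0243  0.    ]
```

Request:
{"api": "apply_moves", "payload": {
  "increments": [0.01,-0.003,0.003,0.004,0.012,-0.001,0.01,-0.003,0.003,0.004,0.012,-0.001,0.01,-0.003,0.002,0.004,0.012,0,0.009,-0.002,0.001,0.004,0.012,0,0,0,0,0,0,0]
}}

```text
t: 9.7
eef_pos: [0.6867, -0.01, 0.3406]
ee_rot: [-3.105, -0.995, 2.873]
force: [1.1, -9.5, -3.8]
width: 0.0131
```

```bash
python3 - <<'E'
from plan import *
s=arm.get_state();print(s['eef_pos'],s['ee_rot'],s['force'],s['width'],s['q']);q,v,_=where();print(q,v)
th=[v[0],1.9,1.96]
al=[0,-1.05,-1.1]
g=[now()]+[goal(*bar(t,v[1]),a,y=-.004,back=-.002) for t,a in zip(th,al)][1:]
for i in range(2): print(th[i+1],g[i+1][0],delta(g[i],g[i+1],2))
E
```

```text
[ 0.6867 -0.01    0.3406] [-3.1049 -0.9948  2.8726] [ 1.1183 -9.4659 -3.7533] 0.013145373600045075 [ 0.0736  0.9812  1.2453 -0.6633 -2.7288 -0.8112]
[ 0.0834 -0.0026  0.3417] [1.7759 0.5672]
1.9 [ 0.7061 -0.0161  0.3415] [ 0.0097 -0.0031  0.0004  0.0162  0.0243 -0.0012]
1.96 [ 0.7157 -0.0185  0.341 ] [ 0.0048 -0.0012 -0.0002  0.0059  0.0243  0.    ]
```

Joint 3 is almost at its limit (1.245 of 1.25). I'll back the lid off to about 1.4 rad where I can withdraw freely, release there, and push the lid the rest of the way from its underside.

```bash
python3 - <<'E'
from plan import *
th=[0,1.58,1.4]
al=[0,-.9,-.78]
g=[now()]+[goal(*bar(t,.5),a,y=-.002,back=-.002) for t,a in zip(th,al)][1:]
for i in range(2): print(th[i+1],g[i+1][0],delta(g[i],g[i+1],3))
E
```

```text
1.58 [ 0.6557 -0.0017  0.33  ] [-0.0103  0.0027 -0.0035 -0.001  -0.0324 -0.0003]
1.4 [0.63   0.0046 0.3186] [-0.0086  0.0021 -0.0038 -0.0095 -0.0389  0.    ]
```

Request:
{"api": "apply_moves", "payload": {
  "increments": [-0.01,0.003,-0.003,-0.001,-0.032,0,-0.01,0.003,-0.003,-0.001,-0.032,0,-0.01,0.002,-0.004,-0.001,-0.032,0,-0.009,0.002,-0.004,-0.01,-0.039,0,-0.009,0.002,-0.004,-0.01,-0.039,0,-0.009,0.002,-0.004,-0.01,-0.039,0,0,0,0,0,0,0]
}}

```text
t: 10.28
eef_pos: [0.6273, 0.0043, 0.3107]
ee_rot: [-3.136, -0.733, 2.896]
force: [1.2, -2.2, -6.1]
width: 0.0134
```

Request:
{"api": "apply_moves", "payload": {
  "increments": [0,0,0,0,0,0,0,0,0,0,0,0,0,0,0,0,0,0],
  "hand": 0.55
}}

```text
t: 10.53
eef_pos: [0.6264, 0.0054, 0.3121]
ee_rot: [-3.137, -0.725, 2.899]
force: [0.2, 0.5, -0.3]
width: 0.0278
```

```bash
python3 - <<'E'
from plan import *
s=arm.get_state();print(s['eef_pos'],s['ee_rot'],s['force'],s['width'],s['q'])
w=optics.grab_frame('side');save(cv2.resize(w[80:260,170:410],(800,600),interpolation=cv2.INTER_CUBIC),'s2.png')
E
```

```text
[0.6264 0.0054 0.3121] [-3.1371 -0.7246  2.8987] [ 0.1777  0.4608 -0.2699] 0.027759489998704243 [ 0.1529  0.6916  0.6579 -0.3159 -2.199  -0.4926]
```

View pics/s2.png

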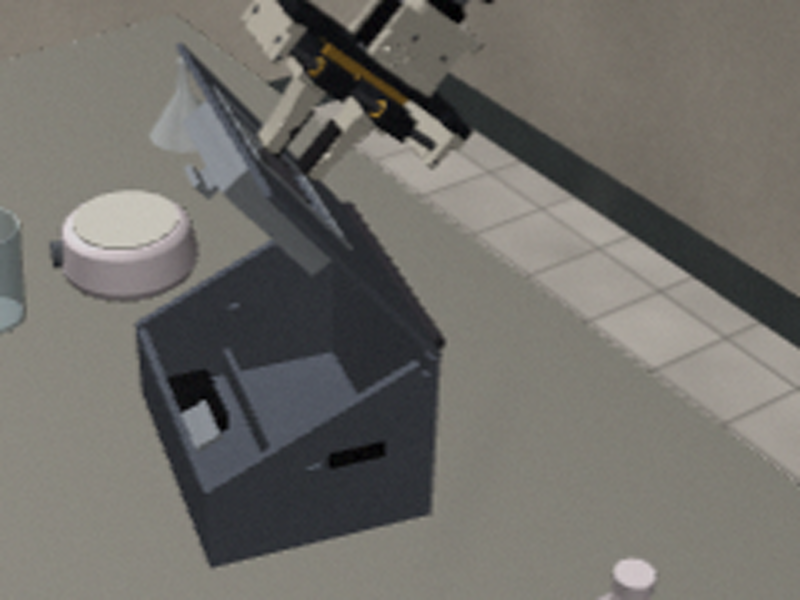

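Lid stands at about 1.4 rad on its own, with the jaws opening around the bar (crop (310,150)). Withdraw along the tool axis.

Request:
{"api": "apply_moves", "payload": {
  "increments": [0.005,-0.001,0.006,0,0,0,0.012,-0.003,0.014,0,0,0,0.016,-0.004,0.019,0,0,0,0.016,-0.004,0.019,0,0,0]
}}

```text
t: 10.92
eef_pos: [0.6745, -0.0061, 0.37]
ee_rot: [-3.134, -0.735, 2.901]
force: [1.5, -0.1, 0.0]
width: 0.0393
```

```bash
python3 - <<'E'
from plan import *
s=arm.get_state();print(s['eef_pos'],s['ee_rot'],s['force'],s['width'],s['q'])
V=[(.02,.46,-.3),(-.05,.47,.0),(-.14,.45,.3),(-.14,.36,.4)]
g=[now()]+[goal(x,z,a,back=0) for x,z,a in V]
for i in range(4):
    d=delta(g[i],g[i+1],1);n=int(np.ceil(max(np.linalg.norm(d[:3])/.035,np.linalg.norm(d[3:])/.115)));print(g[i+1][0],n,d/n)
E
```

```text
[ 0.6745 -0.0061  0.37  ] [-3.1344 -0.7347  2.9006] [ 1.4559 -0.139   0.012 ] 0.03926909726703018 [ 0.1283  0.797   0.9955 -0.3717 -2.4368 -0.5678]
[0.6274 0.0072 0.46  ] 4 [-0.0118  0.0033  0.0225 -0.0244 -0.1059 -0.0007]
[0.5594 0.0239 0.47  ] 3 [-0.0227  0.0055  0.0033 -0.0238 -0.0971  0.    ]
[0.472  0.0453 0.45  ] 3 [-0.0291  0.0071 -0.0067 -0.0238 -0.0971  0.    ]
[0.472  0.0453 0.36  ] 3 [ 0.      0.     -0.03   -0.0079 -0.0324  0.    ]
```

Request:
{"api": "apply_moves", "payload": {
  "increments": [-0.002,0,0.035,0,-0.03,0,-0.002,0,0.035,-0.01,-0.06,0,-0.012,0.003,0.025,-0.024,-0.11,0,-0.02,0.005,0.01,-0.024,-0.11,0,-0.025,0.006,0,-0.024,-0.11,0,-0.028,0.006,0,-0.024,-0.11,0,-0.028,0.007,0,-0.024,-0.11,0,-0.03,0.007,0,-0.024,-0.11,0,-0.03,0.007,0,-0.024,-0.11,0,-0.025,0.007,-0.015,-0.024,-0.1,0],
  "hand": 1
}}

```text
t: 11.75
eef_pos: [0.4912, 0.0359, 0.444]
ee_rot: [3.122, 0.231, 2.903]
force: [-1.0, 2.1, 2.9]
width: 0.0005
```

```bash
python3 - <<'E'
from plan import *
s=arm.get_state();print(s['eef_pos'],s['ee_rot'],s['force'],s['width'],s['q'])
V=[(-.14,.36,.4),(-.07,.355,.4),(.035,.355,.35)]
g=[now()]+[goal(x,z,a,back=0) for x,z,a in V]
for i in range(3):
    d=delta(g[i],g[i+1],1);n=int(np.ceil(max(np.linalg.norm(d[:3])/.035,np.linalg.norm(d[3:])/.115)));print(g[i+1][0],n,d/n)
E
```

```text
[0.4912 0.0359 0.444 ] [3.1221 0.2307 2.9026] [-0.9632  2.0874  2.9215] 0.0005212193722123035 [ 0.5979 -0.1666 -0.2132  0.1611 -1.3565 -0.8558]
[0.472  0.0453 0.36  ] 3 [-0.0064  0.0031 -0.028  -0.0194 -0.0534 -0.0023]
[0.54   0.0286 0.355 ] 3 [ 0.0227 -0.0055 -0.0017  0.      0.      0.    ]
[0.642  0.0037 0.355 ] 4 [ 0.0255 -0.0062  0.      0.003   0.0121 -0.    ]
```

Request:
{"api": "apply_moves", "payload": {
  "increments": [-0.006,0.003,-0.03,-0.02,-0.055,-0.002,-0.006,0.003,-0.035,-0.02,-0.055,-0.002,-0.006,0.003,-0.035,-0.02,-0.055,-0.002,0,0,-0.03,0,-0.03,0,0,0,0,0,0,0]
}}

```text
t: 12.17
eef_pos: [0.4634, 0.0429, 0.3121]
ee_rot: [3.119, 0.456, 2.904]
force: [-0.6, -1.6, -1.8]
width: 0.0005
```

```bash
python3 - <<'E'
from plan import *
s=arm.get_state();print(s['eef_pos'],s['ee_rot'],s['force'],s['q'],Rc.inv().apply(s['eef_pos']-C))
V=[(-.07,.315,.45),(.0,.345,.45),(.03,.36,.45)]
g=[now()]+[goal(x,z,a,back=0) for x,z,a in V]
for i in range(3):
    d=delta(g[i],g[i+1],1);n=int(np.ceil(max(np.linalg.norm(d[:3])/.02,np.linalg.norm(d[3:])/.115)));print(g[i+1][0],n,d/n)
E
```

```text
[0.4634 0.0429 0.3121] [3.1195 0.4558 2.9039] [-0.5977 -1.5794 -1.8158] [ 0.8068 -0.3237 -0.789   0.4888 -0.9052 -1.3063] [-0.1478 -0.0044  0.3121]
[0.54   0.0286 0.315 ] 4 [ 0.0192 -0.0036  0.0007 -0.0045  0.0026 -0.003 ]
[0.608 0.012 0.345] 4 [ 0.017  -0.0042  0.0075  0.      0.      0.    ]
[0.6371 0.0049 0.36  ] 2 [ 0.0146 -0.0036  0.0075  0.      0.      0.    ]
```

Request:
{"api": "apply_moves", "payload": {
  "increments": [0.019,-0.004,0.001,-0.005,0,-0.003,0.019,-0.004,0.001,-0.005,0,-0.003,0.019,-0.004,0.001,-0.005,0,-0.003,0.019,-0.004,0.001,0,0,0,0.017,-0.004,0.007,0,0,0,0.017,-0.004,0.008,0,0,0,0.017,-0.004,0.008,0,0,0]
}}

```text
t: 12.75
eef_pos: [0.6017, 0.0122, 0.373]
ee_rot: [3.128, 0.481, 2.897]
force: [-6.1, 0.9, 0.7]
width: 0.0006
```

```bash
python3 - <<'E'
from plan import *
s=arm.get_state();print(s['eef_pos'],s['ee_rot'],s['force'],s['q'],Rc.inv().apply(s['eef_pos']-C))
g=[now(),goal(.03,.36,.45,back=0)];print(delta(*g,1))
E
```

```text
[0.6017 0.0122 0.373 ] [3.1276 0.4808 2.8966] [-6.1461  0.874   0.7098] [ 0.5216 -0.0959 -0.4757  0.4197 -0.8671 -0.9848] [-0.0062 -0.0013  0.373 ]
[ 0.0355 -0.0073 -0.013  -0.0048  0.0329 -0.0013]
```

Contact force 6 N, but I'm a bit high and may be in the lip above the dish. Back off, go lower, and push on the dish's bottom.

Request:
{"api": "apply_moves", "payload": {
  "increments": [-0.03,0.007,0.0,0,0,0,-0.025,0.006,-0.015,0,0,0,0,0,-0.025,0,0,0,0.017,-0.004,-0.002,0,0,0,0.017,-0.004,0,0,0,0,0.017,-0.004,0,0,0,0,0,0,0,0,0,0]
}}

```text
t: 13.33
eef_pos: [0.6138, 0.0124, 0.3509]
ee_rot: [3.122, 0.487, 2.88]
force: [-1.3, 1.2, -0.8]
width: 0.0005
```

```bash
python3 - <<'E'
from plan import *
s=arm.get_state();print(s['eef_pos'],s['ee_rot'],s['force'],s['q'],Rc.inv().apply(s['eef_pos']-C))
w=optics.grab_frame('side');save(cv2.resize(w[80:260,170:410],(640,480),interpolation=cv2.INTER_CUBIC),'s3.png')
g=[now(),goal(.03,.35,.45,back=0)];print(delta(*g,1))
E
```

```text
[0.6138 0.0124 0.3509] [3.1221 0.4866 2.8803] [-1.342  1.238 -0.798] [ 0.5067 -0.0667 -0.5095  0.4468 -0.8027 -1.0238] [0.0055 0.0018 0.3509]
[ 0.024  -0.0076 -0.001  -0.0081  0.0402  0.0131]
```

View pics/s3.png

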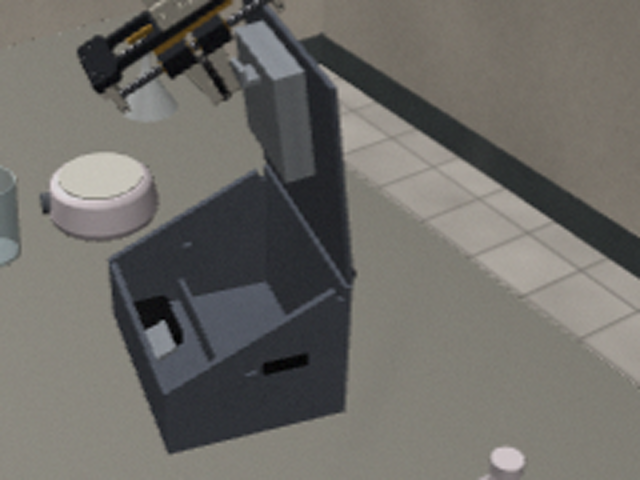

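The lid is nearly upright, with the fingertips at the dish bottom near the catch (crop (225,90)). Push on to the stop.

Request:
{"api": "apply_moves", "payload": {
  "increments": [0.01,-0.003,-0.001,0,0.01,0.003,0.01,-0.003,-0.001,0,0.01,0.003,0.008,-0.002,-0.001,0,0,0,0.006,-0.001,-0.001,0,0,0]
}}

```text
t: 13.72
eef_pos: [0.6344, 0.0047, 0.3366]
ee_rot: [3.13, 0.433, 2.881]
force: [-50.8, 19.8, 15.6]
width: 0.0002
```

Request:
{"api": "apply_moves", "payload": {
  "increments": [0.006,-0.001,-0.001,0,0,0,0.006,-0.001,-0.001,0,0,0]
}}

```text
t: 13.88
eef_pos: [0.6351, 0.0034, 0.3318]
ee_rot: [3.134, 0.412, 2.878]
force: [-63.2, 24.0, 15.6]
width: 0.0002
```

```bash
python3 - <<'E'
from plan import *
s=arm.get_state();print(s['eef_pos'],s['ee_rot'],s['force'],Rc.inv().apply(s['eef_pos']-C))
E
```

```text
[0.6351 0.0034 0.3318] [3.1344 0.4121 2.8782] [-63.2087  24.0244  15.6388] [ 0.0284 -0.0019  0.3318]
```

At the stop, and the fingers were pressing with 63 N (a pad push, under the wrist limit). Back off at once.

Request:
{"api": "apply_moves", "payload": {
  "increments": [-0.02,0.005,0,0,0,0,-0.03,0.007,0.005,0,0,0,-0.03,0.005,0.01,0.01,0.04,0,-0.03,0,0.02,0.02,0.08,0,-0.02,-0.02,0.02,0.02,0.09,0,0,-0.03,0.015,0.02,0.09,0,0,-0.035,0,0.02,0.09,0,0,0,0,0,0,0]
}}

```text
t: 14.55
eef_pos: [0.4937, -0.0626, 0.4165]
ee_rot: [3.139, -0.007, 2.897]
force: [0.7, 1.7, -0.5]
width: -0.0003
```

```bash
cat > kin.py <<'E'
import numpy as np
from scipy.spatial.transform import Rotation as R
from scipy.optimize import least_squares
D=np.array([[1.538,.359,.012,0,-1.224,-.288,.213,.641,.238,3.1416,0,-1.892],
[.3557,.1007,.0086,-.0011,-1.4724,-.6579,.55823,.00321,.38748,3.1369,.0043,2.8393],
[.4399,.1608,-.5595,.2421,-.6936,-.8567,.5891,.0093,.164,-3.129,.229,2.901],
[.4263,.1849,-.478,.1313,-.8027,-.7557,.5768,.0152,.1614,-3.135,.144,2.899],
[.4209,.2301,-.5302,.1594,-.6974,-.7826,.5834,.0127,.1246,-3.135,.157,2.897],
[.3886,.2059,-.3094,-.01,-1.069,-.6172,.5531,.0227,.1906,-3.141,-.016,2.908],
[.168,.6563,.5669,-.2965,-2.1361,-.4832,.6086,.009,.3005,-3.1225,-.7126,2.8935],
[.0736,.9812,1.2453,-.6633,-2.7288,-.8112,.6867,-.01,.3406,-3.1049,-.9948,2.8726],
[.5979,-.1666,-.2132,.1611,-1.3565,-.8558,.4912,.0359,.444,3.1221,.2307,2.9026],
[.8068,-.3237,-.789,.4888,-.9052,-1.3063,.4634,.0429,.3121,3.1195,.4558,2.9039],
[.5067,-.0667,-.5095,.4468,-.8027,-1.0238,.6138,.0124,.3509,3.1221,.4866,2.8803]])
E=lambda a,t:R.from_euler(a,t)
def fk(q,p,s4=1,s6=1):
    v=p[:9].reshape(3,3); x=p[9]
    A=E('z',q[0]);pos=A.apply([p[10],p[11],p[12]]);A=A*E('y',q[1]);pos=pos+A.apply(v[0]);A=A*E('y',-q[2]);pos=pos+A.apply(v[1])
    A=A*E('x',s4*q[3])*E('y',-q[4]);pos=pos+A.apply(v[2]);A=A*E('x',s6*q[5])
    return pos,A*E('y',np.pi/2)*E('z',x)
def res(p,s4,s6,D=D):
    r=[]
    for d in D:
        P,A=fk(d[:6],p,s4,s6);r+=[*(P-d[6:9]),*(.2*(E('xyz',d[9:]).inv()*A).as_rotvec())]
    return np.array(r)
def fit():
    best=None
    for s4 in(1,-1):
        for s6 in(1,-1):
            for x in(0,1.57,3.14,-1.57):
                p0=np.array([0,0,.4,.4,0,0,.2,0,0,x,0,-.19,.3])
                s=least_squares(res,p0,args=(s4,s6))
                s=least_squares(lambda p:np.r_[res(p,s4,s6),1e-4*(p-p0)],s.x)
                c=np.sqrt(np.mean(res(s.x,s4,s6)**2))
                if best is None or c<best[0]: best=(c,s.x,s4,s6)
    return best
LO=np.array([-3.07,-1.43,-1.02,-3.03,-3.05,-3.03]);HI=np.array([3.07,2.12,1.25,1.67,0,3.03])
def ik(b,pos,rot,q0):
    f=lambda q:(lambda o:np.r_[o[0]-pos,.2*(rot.inv()*o[1]).as_rotvec()])(fk(q,*b[1:]))
    s=least_squares(f,np.clip(q0,LO+.01,HI-.01),bounds=(LO,HI));return s.x,np.linalg.norm(s.fun)
if __name__=='__main__':
    import pickle
    np.set_printoptions(precision=3,suppress=True)
    b=fit();print(b);pickle.dump(b,open('kin.pkl','wb'))
E
python3 kin.py; python3 - <<'E'
from plan import *
s=arm.get_state();print(s['t'],s['eef_pos'],s['ee_rot'],s['force'],s['q'])
w=optics.grab_frame('side');save(w,'s4.png')
w=optics.grab_frame('scene');save(w,'sc4.png')
E
```

```text
(np.float64(8.781087358594278e-05), array([-0.   ,  0.063,  0.602,  0.464,  0.063,  0.   ,  0.367, -0.192,
        0.   ,  0.   , -0.   , -0.127,  0.199]), -1, -1)
14.55 [ 0.4937 -0.0626  0.4165] [ 3.1388 -0.0073  2.8975] [ 0.6904  1.6868 -0.5029] [ 0.2647 -0.0022 -0.0362 -0.006  -1.5418 -0.5087]
```

```bash
cat > chk.py <<'E'
from plan import *
import pickle,kin
b=pickle.load(open('kin.pkl','rb'))
rng=np.random.default_rng(0)
seeds=[np.array([.4,.2,-.5,.2,-.7,-.8])]+[rng.uniform(kin.LO,kin.HI) for _ in range(40)]
def best(g):
    out=[]
    for flip in(0,1):
        rot=g[1]*R.from_euler('z',np.pi*flip)
        for s in seeds:
            q,e=kin.ik(b,g[0],rot,s)
            if e<1e-4 and not any(np.allclose(q,o,atol=.02) for o in out): out.append(q)
    return out
if __name__=='__main__':
    for al in(25,30,35,40):
        for x0 in(.018,.03):
            for z in(.089,.17): print('place',al,x0,z,best(goal(x0,z,np.radians(al),back=-.005)))
    plan=__import__('plan');Rr=R.from_euler('z',-.377)
    plan.Rc=Rr;plan.C=np.array([.458,-.31,0])
    for al in(25,30,35): print('pick',al,best(plan.goal(0,.078,np.radians(al),back=-.005)))
E
timeout 500 python3 chk.py
```

```text
place 25 0.018 0.089 []
place 25 0.018 0.17 [array([ 0.3831,  0.1311, -0.813 ,  0.7716, -0.3615, -1.3155]), array([ 0.3831,  0.1311, -0.813 ,  0.7716, -0.3615,  1.8261])]
place 25 0.03 0.089 []
place 25 0.03 0.17 [array([ 0.373 ,  0.1492, -0.7872,  0.7544, -0.363 , -1.2884]), array([ 0.373 ,  0.1492, -0.7872,  0.7544, -0.363 ,  1.8532])]
place 30 0.018 0.089 []
place 30 0.018 0.17 [array([ 0.1374,  0.1019, -0.9651,  1.5112, -0.1856, -1.8408]), array([ 0.1374,  0.1019, -0.9651,  1.5111, -0.1856,  1.3008])]
place 30 0.03 0.089 []
place 30 0.03 0.17 [array([ 0.1337,  0.1193, -0.9446,  1.4969, -0.1841, -1.823 ]), array([ 0.1337,  0.1193, -0.9446,  1.4969, -0.1841,  1.3186])]
place 35 0.018 0.089 []
place 35 0.018 0.17 []
place 35 0.03 0.089 []
place 35 0.03 0.17 []
place 40 0.018 0.089 []
place 40 0.018 0.17 []
place 40 0.03 0.089 []
place 40 0.03 0.17 []
pick 25 []
pick 30 []
pick 35 []
```

```bash
cat > scan.py <<'E'
import chk,numpy as np
from plan import *
chk.seeds=chk.seeds[:14]
def goal2(x,y,z,al,be,back):
    M=(R.from_euler('y',-al)*R.from_euler('x',be)).as_matrix()  # case frame: tilt fwd al, then lean be about jaw axis
    T=M@np.diag([-1,1,-1.]) ; zt=T[:,2]
    return Rc.apply(np.array([x,y,z])-back*zt)+C, Rc*R.from_matrix(T)
if __name__=='__main__':
    import itertools
    from multiprocessing import Pool
    d=np.radians
    L=[(x,y,al,be) for x in(.02,.04) for y in(-.06,0,.06) for al in(15,20,25,30,45,60,75,90) for be in(-30,-15,0,15,30)]
    def f(v):
        x,y,al,be=v; o=chk.best(goal2(x,y,.086,d(al),d(be),0.)); return v,o
    with Pool() as p:
        for v,o in p.map(f,L,chunksize=4):
            if o: print(v,np.round(o[0],2),len(o))
E
nproc; time timeout 560 python3 scan.py
```

```text
4
(0.02, -0.06, 15, -30) [ 0.48  0.43 -0.68  0.79 -0.83 -1.44] 2
(0.02, -0.06, 15, -15) [ 0.38  0.33 -0.72  0.7  -0.58 -1.26] 2
(0.02, -0.06, 15, 0) [ 0.3   0.28 -0.66  0.33 -0.43 -0.82] 2
(0.02, -0.06, 15, 15) [ 0.13  0.29 -0.43 -0.3  -0.54 -0.1 ] 1
(0.02, -0.06, 15, 30) [-0.13  0.35 -0.26 -0.73 -0.79  0.45] 2
(0.02, -0.06, 20, -30) [ 0.47  0.41 -0.77  0.95 -0.78 -1.62] 2
(0.02, -0.06, 20, -15) [ 0.33  0.29 -0.85  1.01 -0.49 -1.54] 2
(0.02, -0.06, 20, 0) [ 0.23  0.24 -0.87  0.81 -0.22 -1.24] 2
(0.02, -0.06, 20, 15) [ 0.15  0.26 -0.51 -0.29 -0.4  -0.09] 1
(0.02, -0.06, 20, 30) [-0.15  0.33 -0.3  -0.8  -0.71  0.56] 2
(0.02, -0.06, 25, -30) [ 0.44  0.39 -0.85  1.14 -0.75 -1.82] 2
(0.02, -0.06, 25, -15) [ 0.21  0.27 -0.96  1.43 -0.43 -1.86] 2
(0.02, -0.06, 25, 15) [ 0.18  0.24 -0.58 -0.28 -0.26 -0.1 ] 1
(0.02, -0.06, 25, 30) [-0.17  0.31 -0.33 -0.89 -0.66  0.7 ] 2
(0.02, -0.06, 30, -30) [ 0.4   0.38 -0.92  1.34 -0.74 -2.02] 2
(0.02, -0.06, 30, 15) [ 0.21  0.23 -0.67 -0.25 -0.09 -0.14] 2
(0.02, -0.06, 30, 30) [-0.2   0.3  -0.36 -1.   -0.61  0.86] 2
(0.02, -0.06, 45, 15) [-0.12  0.22 -0.5
[... 7561 characters left out ...]
 -30) [ 0.62  0.49 -0.7   1.06 -0.85 -1.92] 2
(0.04, 0.06, 30, -15) [ 0.42  0.35 -0.86  1.41 -0.53 -2.05] 2
(0.04, 0.06, 30, 30) [ 0.07  0.32 -0.35 -0.96 -0.44  0.63] 2
(0.04, 0.06, 45, -30) [ 0.57  0.5  -0.87  1.49 -0.91 -2.42] 2
(0.04, 0.06, 45, 30) [-0.16  0.33 -0.42 -1.57 -0.46  1.5 ] 2
(0.04, 0.06, 60, 15) [-0.38  0.47 -0.83 -2.61 -0.83  2.84] 2
(0.04, 0.06, 60, 30) [-0.43  0.48 -0.62 -2.11 -0.83  2.41] 2
(0.04, 0.06, 75, 15) [-0.43  0.81 -0.97 -2.7  -1.51  0.02] 1
(0.04, 0.06, 75, 30) [-0.54  0.74 -0.75 -2.29 -1.3   2.95] 2
(0.04, 0.06, 90, 15) [-0.42  1.14 -0.93 -2.65 -2.01 -2.92] 2
(0.04, 0.06, 90, 30) [-0.55  1.02 -0.74 -2.3  -1.7  -3.  ] 2
real	1m43.278s
user	6m30.587s
sys	0m0.269s
```

```bash
cat > scan2.py <<'E'
import chk,plan,numpy as np,itertools
from scan import goal2,R,Rc,C
from multiprocessing import Pool
chk.seeds=chk.seeds[:14]; d=np.radians
B=np.array(list(itertools.product(np.linspace(-.097,.097,9),np.linspace(-.039,.039,5),-np.linspace(.055,.17,8))))
def clear(x,al,be,z=.086,y=0):
    M=(R.from_euler('y',-al)*R.from_euler('x',be)).as_matrix()@np.diag([-1,1,-1.])
    P=B@M.T+[x,y,z]
    back=np.min(np.maximum(.092-P[:,0],P[:,2]-.178))
    dish=np.min(np.maximum(.053-P[:,0],.273-P[:,2])); lid=np.min(.09-P[:,0][P[:,2]>.178]) if (P[:,2]>.178).any() else 9
    side=np.min(np.maximum(.115-abs(P[:,1]),P[:,2]-np.minimum(.172,.083+.466*(P[:,0]+.1))))
    return np.array([back,dish,lid,side])*1e3
def f(v):
    al,be,px=v; import scan
    Rr=R.from_euler('z',-.377); M=(R.from_euler('y',-d(al))*R.from_euler('x',d(be))).as_matrix()@np.diag([-1,1,-1.])
    g=(np.array([.458,-.31,.078])+Rr.apply([0,px,0]),Rr*R.from_matrix(M)); o=chk.best(g)
    return v,o
if __name__=='__main__':
    L=[(al,be,px) for al in(20,25,30,35,45) for be in(-40,-30,-20,20,30,40) for px in(-.03,0.03)]
    with Pool() as p:
        for v,o in p.map(f,L,chunksize=2):
            if o: print(v,np.round(o[0],2),'|',np.round(clear(.025,d(v[0]),d(v[1]))),np.round(clear(.035,d(v[0]),d(v[1]))))
E
timeout 560 python3 scan2.py
```

```text
(20, 20, -0.03) [-0.64  0.3  -0.35 -0.63 -0.78  0.75] | [-11.  -4.  -4.  43.] [-21.  -9. -14.  41.]
(20, 20, 0.03) [-0.52  0.26 -0.41 -0.63 -0.7   0.65] | [-11.  -4.  -4.  43.] [-21.  -9. -14.  41.]
(20, 30, -0.03) [-0.78  0.39 -0.24 -0.75 -1.    0.93] | [-15.  -3.  -3.  29.] [-25.  -3. -13.  27.]
(20, 30, 0.03) [-0.67  0.35 -0.3  -0.78 -0.93  0.88] | [-15.  -3.  -3.  29.] [-25.  -3. -13.  27.]
(20, 40, -0.03) [-0.87  0.49 -0.14 -0.83 -1.2   1.05] | [-18.   8.  -3.  11.] [-28.   8. -13.   8.]
(20, 40, 0.03) [-0.78  0.45 -0.21 -0.88 -1.13  1.02] | [-18.   8.  -3.  11.] [-28.   8. -13.   8.]
(25, 20, -0.03) [-0.68  0.29 -0.37 -0.73 -0.74  0.89] | [-5.  7.  2. 43.] [-15.   0.  -8.  43.]
(25, 20, 0.03) [-0.55  0.25 -0.44 -0.73 -0.65  0.79] | [-5.  7.  2. 43.] [-15.   0.  -8.  43.]
(25, 30, -0.03) [-0.81  0.38 -0.26 -0.83 -0.97  1.06] | [-9.  6.  1. 29.] [-19.   1.  -9.  29.]
(25, 30, 0.03) [-0.71  0.34 -0.33 -0.86 -0.89  1.01] | [-9.  6.  1. 29.] [-19.   1.  -9.  29.]
(25, 40, -0.03) [-0.91  0.48 -0.17 -0.89 -1.18  1.16] | [-14.   6.   5.  18.] [-24.   5.  -5.  14.]
(25, 40, 0.03) [-0.82
[... 1234 characters left out ...]
.07 -1.09  1.41] | [-3. 25. 17.  8.] [-13.  20.   7.   8.]
(45, -20, -0.03) [-1.1   0.25 -0.97 -2.76 -0.51 -2.98] | [26. 40. 24. 31.] [16. 34. 14. 31.]
(45, 20, -0.03) [-0.96  0.31 -0.44 -1.23 -0.77  1.65] | [26. 40. 24. 31.] [16. 34. 14. 31.]
(45, 20, 0.03) [-0.86  0.27 -0.51 -1.3  -0.69  1.65] | [26. 40. 24. 31.] [16. 34. 14. 31.]
(45, 30, -0.03) [-1.03  0.41 -0.35 -1.18 -0.98  1.67] | [18. 40. 23. 13.] [ 8. 34. 13. 13.]
(45, 30, 0.03) [-0.94  0.37 -0.42 -1.25 -0.91  1.68] | [18. 40. 23. 13.] [ 8. 34. 13. 13.]
(45, 40, -0.03) [-1.07  0.51 -0.25 -1.14 -1.18  1.67] | [10. 43. 26. -3.] [ 0. 35. 16. -3.]
(45, 40, 0.03) [-0.99  0.47 -0.33 -1.2  -1.12  1.69] | [10. 43. 26. -3.] [ 0. 35. 16. -3.]
```

The fitted kinematics (0.1 mm rms) show that a tool tilted about 40° forward and leaning 25° along the bar reaches both the pick and the place, and clears the back wall and dish. First, look at the rack from above.

Request:
{"api": "apply_moves", "payload": {
  "increments": [-0.004,-0.034,-0.01,0,0,-0.02,-0.005,-0.034,-0.01,0,0,-0.02,-0.005,-0.034,-0.01,0,0,-0.02,-0.005,-0.034,-0.01,0,0,-0.02,-0.005,-0.034,-0.01,0,0,-0.02,-0.005,-0.034,-0.01,0,0,-0.02,-0.005,-0.034,-0.01,0,0,-0.013,0,0,0,0,0,0,0,0,0,0,0,0],
  "hand": 0.68
}}

```text
t: 15.4
eef_pos: [0.4591, -0.2962, 0.3493]
ee_rot: [3.135, 0.009, 2.777]
force: [0.1, 1.1, 0.5]
width: 0.0278
```

```bash
python3 - <<'E'
from plan import *
s=arm.get_state();print(s['t'],s['eef_pos'],s['ee_rot'],s['width'],s['qd'])
K=cam('wrist')
u=np.array([.0546,.138]);u/=np.linalg.norm(u)
B=np.array([.458,-.31,.078]);print(proj('wrist',[B+np.r_[u*t,0] for t in(-.069,0,.069)]))
w=optics.grab_frame('wrist');cv2.imwrite('pics/w2raw.png',w[...,::-1]);save(cv2.resize(w,(800,600),interpolation=cv2.INTER_CUBIC),'w2.png')
for n in('rack_bar','rack'): print(n,[(r['point'],r['conf']) for r in finder.landmark_of('wrist',n)])
E
```

```text
15.4 [ 0.4591 -0.2962  0.3493] [3.1346 0.0086 2.777 ] 0.027782885115821165 [-0.0255  0.0167 -0.0134  0.0038  0.0066  0.0221]
[[258.9273 102.3088]
 [258.3101 150.8116]
 [257.7441 195.316 ]]
rack_bar [([251.8, 147.8], 0.85), ([123.8, 36.9], 0.73)]
rack [([254.1, 139.7], 0.91), ([146.4, 46.2], 0.81)]
```

View pics/w2.png

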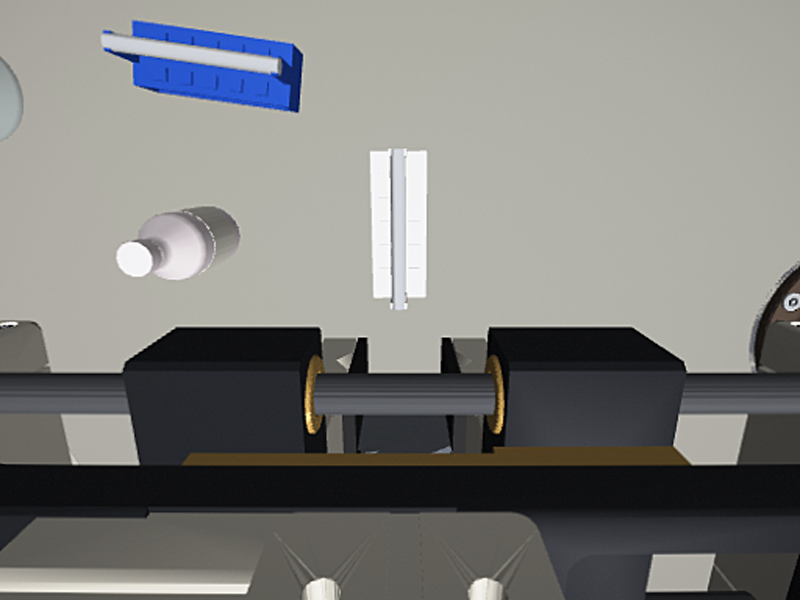

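Only the white rack is bare below the jaws: bar from (398,149) to (400,308). The blue look-alike is at (215,65). White is the one meant. Compute the bar's pose.

```bash
cat >> kin.py <<'E'
E
python3 - <<'E'
from plan import *
import chk, pickle
s=arm.get_state();print(s['t'],s['eef_pos'],s['q'])
f=lambda x,y:((x+.5)/1.5625-.5,(y+.5)/1.5625-.5)
a=onz('wrist',f(398,149),.082);b=onz('wrist',f(400,308),.082);m=(a+b)/2;d=a-b
print(a,b,m,np.linalg.norm(d[:2]),np.arctan2(d[1],d[0])-np.pi/2, np.arctan2(-d[1],-d[0])-np.pi/2)
E
```

```text
15.55 [ 0.4598 -0.295   0.3498] [-0.2158  0.0867 -0.0872 -0.0059 -1.3864 -0.1452]
[ 0.4361 -0.384   0.082 ] [ 0.4875 -0.2441  0.082 ] [ 0.4618 -0.3141  0.082 ] 0.1490425369875645 -3.4934787375876724 -0.35188608399787924
```

```bash
cat > mv.py <<'E'
from plan import *
import pickle,kin
b=pickle.load(open('kin.pkl','rb'));E=kin.E
RACK=(np.array([.461,-.313,0]),-.355)
def tool(base,yaw,x,y,z,al,be,back):
    M=(R.from_euler('y',-al)*R.from_euler('x',be)).as_matrix()@np.diag([-1,1,-1.]);A=R.from_euler('z',yaw)
    return base+A.apply(np.array([x,y,z])-back*M[:,2]),A*R.from_matrix(M)
def pts(q):
    p=b[1];v=p[:9].reshape(3,3);A=E('z',q[0]);o=A.apply(p[10:13]);A=A*E('y',q[1]);o1=o+A.apply(v[0]);A=A*E('y',-q[2]);o2=o1+A.apply(v[1]);A=A*E('x',-q[3])*E('y',-q[4]);o3=o2+A.apply([0,v[2][1],0]);return o1,o2,o3
def path(ws,ns,q=None):
    """rows from now through waypoints; prints rows, ik check"""
    q=arm.get_state()['q'] if q is None else q; c=now()
    for w,n in zip(ws,ns):
        d=delta(c,w,1); rv=d[3:]; emax=0
        for i in range(n):
            pos=c[0]+d[:3]*(i+1)/n; rot=R.from_rotvec(rv*(i+1)/n)*c[1]
            q2,e=kin.ik(b,pos,rot,q); emax=max(emax,e); dq=np.abs(q2-q).max(); q=q2
        print('goal',w[0],'rows',n,'each',d/n,'ikerr %.4f'%emax,'q',q,'lastdq %.2f'%dq,'o2,o3',*pts(q)[1:]); c=w
    return q
E
python3 - <<'E'
from mv import *
d=np.radians
g=lambda al,be,back:tool(*RACK,0,0,.078,d(al),d(be),back)
path([g(20,14,.13),g(40,25,.08),g(40,25,0)],[7,6,5])
for al,be in((45,25),(40,25),(38,22)):
    gp=tool(C,YAW,.024,0,.086,d(al),d(be),0); print(al,be,[ (np.round(q,2),pts(q)[1:]) for q in [kin.ik(b,*gp,[-.28,.31,-.46,-1.5,-.5,1.55])[0]]], kin.ik(b,*gp,[-.28,.31,-.46,-1.5,-.5,1.55])[1])
E
```

```text
goal [ 0.4096 -0.3275  0.1965] rows 7 each [-0.0072 -0.0046 -0.0219  0.0144 -0.057   0.0071] ikerr 0.0000 q [-0.5486  0.0538 -0.3929 -0.4055 -0.869   0.4611] lastdq 0.14 o2,o3 [ 0.384  -0.2349  0.5993] [ 0.2643 -0.3682  0.5311]
goal [ 0.4055 -0.3285  0.1335] rows 6 each [-0.0007 -0.0002 -0.0105  0.006  -0.0641  0.0161] ikerr 0.0000 q [-0.9648  0.2136 -0.3975 -1.0033 -0.9382  1.3893] lastdq 0.16 o2,o3 [ 0.2886 -0.4168  0.5208] [ 0.1511 -0.3993  0.3884]
goal [ 0.461 -0.313  0.078] rows 5 each [ 0.0111  0.0031 -0.0111  0.      0.      0.    ] ikerr 0.0000 q [-0.8796  0.3278 -0.3956 -1.1096 -0.8246  1.4732] lastdq 0.02 o2,o3 [ 0.3447 -0.417   0.4615] [ 0.2066 -0.3838  0.3329]
45 25 [(array([-0.21,  0.28, -0.47, -1.51, -0.41,  1.48]), (array([ 0.4957, -0.1034,  0.4615]), array([ 0.3659, -0.0881,  0.3213])))] 2.7702516217445106e-10
40 25 [(array([-0.08,  0.27, -0.44, -1.24, -0.35,  1.09]), (array([ 0.5087, -0.0402,  0.4787]), array([ 0.3866, -0.0932,  0.3408])))] 1.3495298744836902e-10
38 22 [(array([ 0.06,  0.25, -0.47, -1.01, -0.22,  0.76]), (array([0.4956, 0.0306, 0.4764]), array([ 0.395 , -0.0772,  0.3541])))] 4.252654294535876e-14
```

Request:
{"api": "apply_moves", "payload": {
  "increments": [-0.007,-0.005,-0.022,0.014,-0.057,0.007,-0.007,-0.005,-0.022,0.014,-0.057,0.007,-0.007,-0.005,-0.022,0.014,-0.057,0.007,-0.007,-0.005,-0.022,0.014,-0.057,0.007,-0.007,-0.005,-0.022,0.014,-0.057,0.007,-0.007,-0.005,-0.022,0.014,-0.057,0.007,-0.007,-0.005,-0.022,0.014,-0.057,0.007,0,0,-0.008,0.006,-0.064,0.016,0,0,-0.008,0.006,-0.064,0.016,0,0,-0.008,0.006,-0.064,0.016,0,0,-0.008,0.006,-0.064,0.016,0,0,-0.008,0.006,-0.064,0.016,0,0,-0.008,0.006,-0.064,0.016,0,0,0,0,0,0]
}}

```text
t: 16.72
eef_pos: [0.427, -0.3119, 0.1574]
ee_rot: [2.712, 0.774, 2.822]
force: [-1.1, -0.4, -0.3]
width: 0.0283
```

```bash
python3 - <<'E'
from mv import *
d=np.radians
s=arm.get_state();print(s['eef_pos'],s['q'],s['width'])
g=lambda back:tool(*RACK,0,0,.078,d(40),d(27),back)
path([g(.07),g(0)],[3,5])
E
```

```text
[ 0.427  -0.3119  0.1574] [-0.9543  0.1818 -0.3996 -1.0617 -0.9544  1.4518] 0.028294241377156405
goal [ 0.4124 -0.3289  0.1258] rows 3 each [-0.0049 -0.0056 -0.0105  0.0181  0.0206 -0.0026] ikerr 0.0000 q [-0.9752  0.2532 -0.3765 -1.0187 -0.9699  1.4183] lastdq 0.02 o2,o3 [ 0.2944 -0.4349  0.5082] [ 0.1573 -0.4117  0.3764]
goal [ 0.461 -0.313  0.078] rows 5 each [ 0.0097  0.0032 -0.0096  0.      0.      0.    ] ikerr 0.0000 q [-0.8978  0.3476 -0.3775 -1.1085 -0.8708  1.4863] lastdq 0.02 o2,o3 [ 0.3437 -0.4315  0.457 ] [ 0.206  -0.3959  0.3286]
```

Request:
{"api": "apply_moves", "payload": {
  "increments": [-0.005,-0.006,-0.01,0.018,0.021,-0.003,-0.005,-0.006,-0.01,0.018,0.021,-0.003,-0.005,-0.005,-0.01,0.018,0.021,-0.003,0,0,0,0,0,0]
}}

```text
t: 17.05
eef_pos: [0.413, -0.329, 0.1283]
ee_rot: [2.672, 0.69, 2.788]
force: [0.7, 0.0, -0.7]
width: 0.0279
```

```bash
python3 - <<'E'
from mv import *
d=np.radians
s=arm.get_state();A=R.from_euler('z',RACK[1])
print(proj('wrist',[RACK[0]+A.apply([0,y,.078]) for y in(-.069,0,.069)]))
w=optics.grab_frame('wrist');cv2.imwrite('pics/w3raw.png',w[...,::-1])
print('rack_bar',[(r['point'],r['conf']) for r in finder.landmark_of('wrist','rack_bar')])
g=lambda back:tool(*RACK,0,0,.078,d(40),d(27),back)
path([g(.07),g(0)],[1,5])
save(cv2.resize(w,(640,480),interpolation=cv2.INTER_CUBIC),'w3.png')
E
```

```text
[[262.0968 125.7557]
 [261.2003 201.5042]
 [260.6023 251.825 ]]
rack_bar [([257.8, 198.6], 0.97)]
goal [ 0.4124 -0.3289  0.1258] rows 1 each [-0.0013 -0.0004 -0.0038  0.0003 -0.0052 -0.0007] ikerr 0.0000 q [-0.9752  0.2532 -0.3765 -1.0187 -0.9699  1.4183] lastdq 0.02 o2,o3 [ 0.2944 -0.4349  0.5082] [ 0.1573 -0.4117  0.3764]
goal [ 0.461 -0.313  0.078] rows 5 each [ 0.0097  0.0032 -0.0096  0.      0.      0.    ] ikerr 0.0000 q [-0.8978  0.3476 -0.3775 -1.1085 -0.8708  1.4863] lastdq 0.02 o2,o3 [ 0.3437 -0.4315  0.457 ] [ 0.206  -0.3959  0.3286]
```

View pics/w3.png

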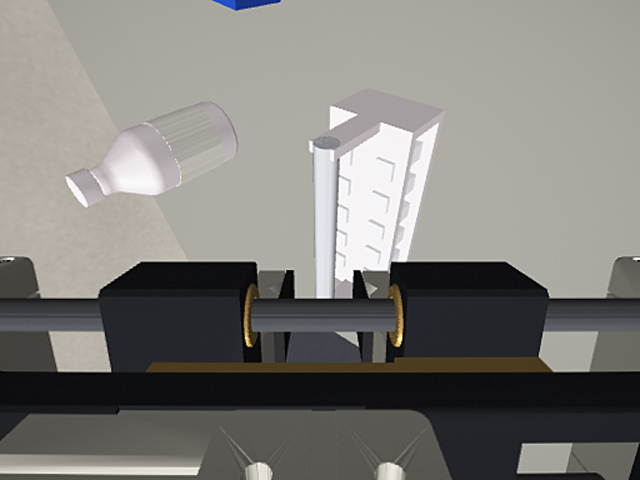

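Aligned: bar at x≈325, jaws centred at 323 (640 px). Advance and close gently.

Request:
{"api": "apply_moves", "payload": {
  "increments": [0.0095,0.003,-0.011,0,-0.002,0,0.0095,0.003,-0.01,0,-0.002,0,0.0095,0.003,-0.01,0,0,0,0.0095,0.003,-0.01,0,0,0,0,0,0,0,0,0]
}}

```text
t: 17.57
eef_pos: [0.4572, -0.3138, 0.0876]
ee_rot: [2.675, 0.702, 2.792]
force: [0.2, 0.9, 1.1]
width: 0.0281
```

```bash
python3 - <<'E'
from mv import *
d=np.radians
s=arm.get_state();print(s['force'],s['eef_pos'])
path([tool(*RACK,0,0,.078,d(40),d(27),0)],[1])
E
```

```text
[0.2068 0.934  1.1069] [ 0.4572 -0.3138  0.0876]
goal [ 0.461 -0.313  0.078] rows 1 each [ 0.0038  0.0008 -0.0096  0.0045  0.0021 -0.0029] ikerr 0.0000 q [-0.8978  0.3476 -0.3775 -1.1085 -0.8708  1.4863] lastdq 0.02 o2,o3 [ 0.3437 -0.4315  0.457 ] [ 0.206  -0.3959  0.3286]
```

Request:
{"api": "apply_moves", "payload": {
  "increments": [0.002,0,-0.005,0.002,0.001,-0.002,0.002,0.001,-0.005,0.002,0.001,-0.001,0,0,0,0,0,0]
}}

```text
t: 17.82
eef_pos: [0.4624, -0.3113, 0.0751]
ee_rot: [2.669, 0.696, 2.787]
force: [-0.0, -0.0, -0.9]
width: 0.0282
```

Request:
{"api": "apply_moves", "payload": {
  "increments": [0,0,0,0,0,0,0,0,0,0,0,0,0,0,0,0,0,0,0,0,0,0,0,0],
  "hand": 1,
  "force": 20
}}

```text
t: 18.15
eef_pos: [0.4637, -0.3124, 0.0765]
ee_rot: [2.668, 0.699, 2.786]
force: [-0.5, 0.4, -2.4]
width: 0.0135
```

```bash
python3 - <<'E'
from mv import *
d=np.radians
s=arm.get_state();print(s['force'],s['eef_pos'],s['width'])
path([tool(*RACK,0,0,.078,d(40),d(27),0)],[1])
E
```

```text
[-0.517   0.4392 -2.4173] [ 0.4637 -0.3124  0.0765] 0.013453600776406378
goal [ 0.461 -0.313  0.078] rows 1 each [-0.0027 -0.0006  0.0015 -0.0011  0.0013 -0.0006] ikerr 0.0000 q [-0.8978  0.3476 -0.3775 -1.1085 -0.8708  1.4863] lastdq 0.00 o2,o3 [ 0.3437 -0.4315  0.457 ] [ 0.206  -0.3959  0.3286]
```

Gripped at 13.5 mm. With the rack on the bench the TCP is at z 0.0765, so in the case it should touch down at TCP z ≈ 0.0845. Lift and plan the transit.

```bash
python3 - <<'E'
from mv import *
d=np.radians;c=now()
g=lambda x,z,y=0:tool(C,YAW,x,y,z,d(40),d(27),0)
path([(c[0]+[0,0,.21],c[1]),g(-.04,.285),g(-.015,.14),g(.023,.14),g(.023,.0845)],[7,12,5,3,4])
E
```

```text
goal [ 0.4637 -0.3124  0.2865] rows 7 each [0.   0.   0.03 0.   0.   0.  ] ikerr 0.0000 q [-0.8011  0.0355 -0.2352 -0.8562 -1.0574  0.9684] lastdq 0.06 o2,o3 [ 0.3254 -0.336   0.6761] [ 0.2083 -0.3956  0.5366]
goal [0.5691 0.0215 0.285 ] rows 12 each [ 0.0088  0.0278 -0.0001 -0.0001  0.0001  0.0095] ikerr 0.0000 q [ 0.3017 -0.1793 -0.6334 -0.3071 -0.3151 -0.1151] lastdq 0.19 o2,o3 [0.2951 0.0916 0.5873] [ 0.3251 -0.0903  0.5353]
goal [0.5934 0.0156 0.14  ] rows 5 each [ 0.0049 -0.0012 -0.029   0.      0.      0.    ] ikerr 0.0000 q [-0.0092  0.1176 -0.502  -1.0664 -0.3631  0.852 ] lastdq 0.20 o2,o3 [ 0.4478 -0.0043  0.527 ] [ 0.3495 -0.096   0.3904]
goal [0.6303 0.0065 0.14  ] rows 3 each [ 0.0123 -0.003   0.      0.      0.      0.    ] ikerr 0.0000 q [-0.0233  0.1725 -0.4355 -1.0471 -0.3788  0.8399] lastdq 0.02 o2,o3 [ 0.4834 -0.0115  0.5267] [ 0.3864 -0.1051  0.3904]
goal [0.6303 0.0065 0.0845] rows 4 each [ 0.      0.     -0.0139  0.      0.      0.    ] ikerr 0.0000 q [-0.1308  0.2796 -0.4317 -1.2878 -0.417   1.1722] lastdq 0.08 o2,o3 [ 0.5125 -0.0677  0.4744] [ 0.3865 -0.105   0.335 ]
```

Request:
{"api": "apply_moves", "payload": {
  "increments": [0,0,0.01,0,0,0,0,0,0.02,0,0,0,0,0,0.03,0,0,0,0,0,0.03,0,0,0,0,0,0.03,0,0,0,0,0,0.03,0,0,0,0,0,0.03,0,0,0,0,0,0.02,0,0,0,0,0,0,0,0,0],
  "force": 35
}}

```text
t: 18.9
eef_pos: [0.4551, -0.3109, 0.2809]
ee_rot: [2.669, 0.686, 2.781]
force: [0.1, -0.6, -1.3]
width: 0.0128
```

```bash
python3 - <<'E'
from mv import *
d=np.radians
s=arm.get_state();print(s['force'],s['eef_pos'],s['width'],s['q'])
g=lambda x,z,y=0:tool(C,YAW,x,y,z,d(40),d(27),0)
path([g(-.04,.285)],[12])
w=optics.grab_frame('side');save(cv2.resize(w[80:380,130:512],(764,600),interpolation=cv2.INTER_CUBIC),'s5.png')
E
```

```text
[ 0.095  -0.6127 -1.3497] [ 0.4551 -0.3109  0.2809] 0.012804787443779497 [-0.806   0.0308 -0.2488 -0.8485 -1.057   0.9645]
goal [0.5691 0.0215 0.285 ] rows 12 each [ 0.0095  0.0277  0.0003 -0.0003 -0.0009  0.01  ] ikerr 0.0000 q [ 0.3017 -0.1793 -0.6334 -0.3071 -0.3151 -0.1151] lastdq 0.18 o2,o3 [0.2951 0.0916 0.5873] [ 0.3251 -0.0903  0.5353]
```

View pics/s5.png

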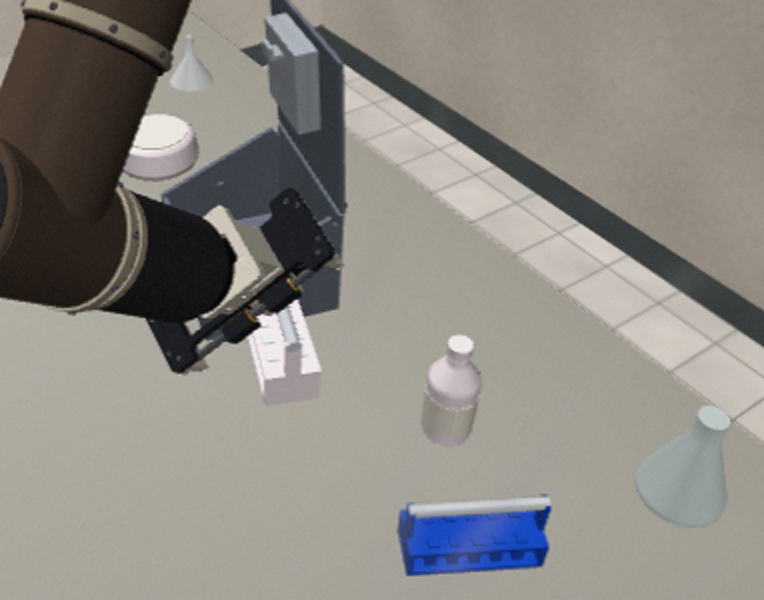

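Rack hangs level in the jaws (bar at (290,335)) and the lid stands upright. Transit over the case.

Request:
{"api": "apply_moves", "payload": {
  "increments": [0.007,0.021,0,0,0,0.0075,0.007,0.021,0,0,0,0.0075,0.007,0.021,0,0,0,0.0075,0.007,0.021,0,0,0,0.0075,0.007,0.021,0,0,0,0.0075,0.007,0.021,0,0,0,0.0075,0.007,0.021,0,0,0,0.0075,0.007,0.021,0,0,0,0.0075]
}}

```text
t: 19.62
eef_pos: [0.5034, -0.1378, 0.2628]
ee_rot: [2.665, 0.663, 2.831]
force: [0.6, 0.2, -3.2]
width: 0.0128
```

```bash
cat > st.py <<'E'
from mv import *
import sys
d=np.radians
g=lambda x,z,y=0:tool(C,YAW,x,y,z,d(40),d(27),0)
s=arm.get_state();print(s['t'],s['eef_pos'],'F',s['force'],'M',s['moment'],s['width'],s['q'],'case',R.from_euler('z',-YAW).apply(s['eef_pos']-C))
x,z,n=float(sys.argv[1]),float(sys.argv[2]),int(sys.argv[3])
path([g(x,z)],[n])
E
python3 st.py -.04 .285 8
```

```text
19.6167 [ 0.5034 -0.1378  0.2628] F [ 0.5878  0.2424 -3.2437] M [-1.0504  2.8211 -0.0418] 0.012814650049561772 [-0.3351 -0.1184 -0.4486 -0.7681 -0.7476  0.6382] case [-0.066  -0.1704  0.2628]
goal [0.5691 0.0215 0.285 ] rows 8 each [ 0.0082  0.0199  0.0028 -0.0017 -0.0041  0.0084] ikerr 0.0000 q [ 0.3017 -0.1793 -0.6334 -0.3071 -0.3151 -0.1151] lastdq 0.14 o2,o3 [0.2951 0.0916 0.5873] [ 0.3251 -0.0903  0.5353]
```

Request:
{"api": "apply_moves", "payload": {
  "increments": [0.008,0.02,0.005,-0.002,-0.004,0.008,0.008,0.02,0.005,-0.002,-0.004,0.008,0.008,0.02,0.005,-0.002,-0.004,0.008,0.008,0.02,0.005,-0.002,-0.004,0.008,0.008,0.02,0.005,-0.002,-0.004,0.008]
}}

```text
t: 20.03
eef_pos: [0.5377, -0.0323, 0.2751]
ee_rot: [2.671, 0.666, 2.875]
force: [0.0, -1.3, -3.6]
width: 0.0131
```

```bash
python3 st.py -.04 .27 4
```

```text
20.0333 [ 0.5377 -0.0323  0.2751] F [ 0.03   -1.311  -3.6082] M [-1.3291  2.9116 -0.1171] 0.013074206018974221 [ 0.0919 -0.1876 -0.5608 -0.518  -0.4872  0.1792] case [-0.0578 -0.0598  0.2751]
goal [0.5691 0.0215 0.27  ] rows 4 each [ 0.0079  0.0135 -0.0013 -0.0019 -0.0079  0.0066] ikerr 0.0000 q [ 0.2912 -0.1588 -0.6369 -0.3553 -0.2954 -0.0596] lastdq 0.07 o2,o3 [0.3029 0.0906 0.5795] [ 0.3251 -0.0903  0.5203]
```

Request:
{"api": "apply_moves", "payload": {
  "increments": [0.008,0.014,0,-0.002,-0.008,0.007,0.008,0.014,0,-0.002,-0.008,0.007,0.007,0.013,0,-0.002,-0.008,0.007,0.007,0.013,0,-0.002,-0.008,0.005,0,0,0,0,0,0]
}}

```text
t: 20.45
eef_pos: [0.5623, 0.0274, 0.2633]
ee_rot: [2.679, 0.684, 2.914]
force: [0.3, -0.7, -3.5]
width: 0.0128
```

```bash
python3 st.py -.025 .2 4
```

```text
20.45 [0.5623 0.0274 0.2633] F [ 0.3486 -0.7088 -3.5038] M [-1.2467  2.9126 -0.0139] 0.012817598002992188 [ 0.3187 -0.1642 -0.6634 -0.3168 -0.2844 -0.1109] case [-0.0481  0.0041  0.2633]
goal [0.5837 0.0179 0.2   ] rows 4 each [ 0.0054 -0.0024 -0.0158  0.0009 -0.0038 -0.0018] ikerr 0.0000 q [ 0.1424 -0.0123 -0.5527 -0.7454 -0.3109  0.4245] lastdq 0.14 o2,o3 [0.3859 0.0551 0.5618] [ 0.3397 -0.0938  0.4504]
```

Request:
{"api": "apply_moves", "payload": {
  "increments": [0.005,-0.002,-0.016,0.001,-0.004,-0.002,0.005,-0.002,-0.016,0.001,-0.004,-0.002,0.005,-0.002,-0.016,0.001,-0.004,-0.002,0.005,-0.002,-0.016,0.001,-0.004,-0.002,0,0,0,0,0,0]
}}

```text
t: 20.87
eef_pos: [0.5749, 0.0216, 0.1863]
ee_rot: [2.677, 0.685, 2.913]
force: [-0.1, -1.2, -2.2]
width: 0.0131
```

```bash
python3 st.py -.015 .14 4
```

```text
20.8667 [0.5749 0.0216 0.1863] F [-0.0857 -1.2379 -2.2395] M [-1.465   2.8475 -0.1628] 0.013113277228472718 [ 0.1405 -0.0034 -0.5646 -0.772  -0.3109  0.4574] case [-0.0344  0.0015  0.1863]
goal [0.5934 0.0156 0.14  ] rows 4 each [ 0.0046 -0.0015 -0.0116  0.0006 -0.0034 -0.0017] ikerr 0.0000 q [-0.0092  0.1176 -0.502  -1.0664 -0.3631  0.852 ] lastdq 0.09 o2,o3 [ 0.4478 -0.0043  0.527 ] [ 0.3495 -0.096   0.3904]
```

Request:
{"api": "apply_moves", "payload": {
  "increments": [0.005,-0.002,-0.012,0.001,-0.004,-0.002,0.005,-0.002,-0.012,0.001,-0.004,-0.002,0.005,-0.002,-0.012,0.001,-0.004,-0.002,0.005,-0.001,-0.01,0,-0.003,-0.001,0,0,0,0,0,0]
}}

```text
t: 21.28
eef_pos: [0.5905, 0.0104, 0.1331]
ee_rot: [2.673, 0.687, 2.897]
force: [0.9, -0.5, -3.1]
width: 0.0128
```

```bash
python3 st.py .023 .137 4
```

```text
21.2833 [0.5905 0.0104 0.1331] F [ 0.8818 -0.496  -3.1494] M [-1.3492  2.8586 -0.0963] 0.0127615306120991 [-0.0236  0.1266 -0.5041 -1.071  -0.3692  0.8612] case [-0.0166 -0.0057  0.1331]
goal [0.6303 0.0065 0.137 ] rows 4 each [ 0.01   -0.001   0.001  -0.0002 -0.0028  0.0016] ikerr 0.0000 q [-0.0289  0.1779 -0.435  -1.0603 -0.3804  0.8576] lastdq 0.02 o2,o3 [ 0.4853 -0.0143  0.5242] [ 0.3864 -0.1051  0.3874]
```

Request:
{"api": "apply_moves", "payload": {
  "increments": [0.01,-0.001,0.001,0,-0.003,0.002,0.01,-0.001,0.001,0,-0.003,0.002,0.01,-0.001,0.001,0,-0.003,0.002,0.01,-0.001,0.001,0,-0.003,0.001,0,0,0,0,0,0]
}}

```text
t: 21.7
eef_pos: [0.6324, 0.0044, 0.1384]
ee_rot: [2.671, 0.697, 2.902]
force: [0.9, -0.3, -2.0]
width: 0.0131
```

```bash
python3 st.py .023 .098 4
```

```text
21.7 [0.6324 0.0044 0.1384] F [ 0.8529 -0.293  -1.9996] M [-1.1917  2.6837 -0.0611] 0.013056924621998716 [-0.0305  0.1785 -0.4305 -1.0497 -0.3835  0.8474] case [ 0.0255 -0.0016  0.1384]
goal [0.6303 0.0065 0.098 ] rows 4 each [-0.0005  0.0005 -0.0101  0.0001 -0.0002  0.0001] ikerr 0.0000 q [-0.1044  0.2523 -0.4314 -1.2303 -0.4062  1.0909] lastdq 0.06 o2,o3 [ 0.5066 -0.0533  0.4885] [ 0.3864 -0.105   0.3485]
```

Request:
{"api": "apply_moves", "payload": {
  "increments": [-0.0005,0.0005,-0.01,0,0,0,-0.0005,0.0005,-0.01,0,0,0,-0.0005,0.0005,-0.01,0,0,0,0,0,-0.006,0,0,0,0,0,0,0,0,0]
}}

```text
t: 22.12
eef_pos: [0.6342, 0.0078, 0.1052]
ee_rot: [2.671, 0.704, 2.906]
force: [-0.3, 0.5, -2.7]
width: 0.0129
```

```bash
python3 st.py .0235 .0845 4
```

```text
22.1167 [0.6342 0.0078 0.1052] F [-0.295   0.4651 -2.7498] M [-1.2823  2.8344 -0.0574] 0.012942487964672098 [-0.093   0.2432 -0.4254 -1.2084 -0.4032  1.0633] case [0.0265 0.0021 0.1052]
goal [0.6308 0.0064 0.0845] rows 4 each [-0.0009 -0.0003 -0.0052  0.0005  0.0014 -0.001 ] ikerr 0.0000 q [-0.1307  0.2801 -0.4309 -1.2872 -0.417   1.1714] lastdq 0.03 o2,o3 [ 0.513  -0.0676  0.4744] [ 0.3869 -0.1052  0.335 ]
```

Request:
{"api": "apply_moves", "payload": {
  "increments": [-0.001,0,-0.006,0,0.001,-0.001,-0.001,0,-0.005,0,0.001,-0.001,-0.001,0,-0.004,0,0.001,-0.001,0,0,0,0,0,0]
}}

```text
t: 22.45
eef_pos: [0.6338, 0.0075, 0.0929]
ee_rot: [2.673, 0.707, 2.905]
force: [0.4, -0.3, -2.7]
width: 0.0131
```

```bash
python3 st.py .0235 .0845 4
```

```text
22.45 [0.6338 0.0075 0.0929] F [ 0.3648 -0.3331 -2.7409] M [-1.281   2.7699 -0.0269] 0.013084566122540643 [-0.1177  0.2665 -0.4275 -1.2663 -0.4094  1.1428] case [0.0261 0.0018 0.0929]
goal [0.6308 0.0064 0.0845] rows 4 each [-0.0007 -0.0003 -0.0021  0.0009  0.0019 -0.0004] ikerr 0.0000 q [-0.1307  0.2801 -0.4309 -1.2872 -0.417   1.1714] lastdq 0.01 o2,o3 [ 0.513  -0.0676  0.4744] [ 0.3869 -0.1052  0.335 ]
```

Lower until the load comes off.

Request:
{"api": "apply_moves", "payload": {
  "increments": [-0.001,0,-0.003,0.001,0.002,0,-0.001,0,-0.003,0.001,0.002,0,0,0,0,0,0,0]
}}

```text
t: 22.7
eef_pos: [0.6359, 0.0068, 0.0911]
ee_rot: [2.671, 0.711, 2.903]
force: [0.4, 0.4, -3.4]
width: 0.0128
```

Request:
{"api": "apply_moves", "payload": {
  "increments": [0,0,-0.002,0,0,0,0,0,0,0,0,0]
}}

```text
t: 22.87
eef_pos: [0.6365, 0.0066, 0.0899]
ee_rot: [2.671, 0.712, 2.903]
force: [2.5, 0.0, -1.4]
width: 0.013
```

Request:
{"api": "apply_moves", "payload": {
  "increments": [-0.002,0,-0.003,0,0.004,0,-0.001,0,-0.002,0,0.004,0]
}}

```text
t: 23.03
eef_pos: [0.6372, 0.0061, 0.0884]
ee_rot: [2.672, 0.711, 2.902]
force: [3.9, -0.2, 3.3]
width: 0.0126
```

```bash
python3 st.py .0235 .0845 4; python3 - <<'E'
from h import *
w=optics.grab_frame('side');cv2.imwrite('pics/s6raw.png',w[...,::-1])
print([(r['point'],r['conf']) for r in finder.landmark_of('side','rack_bar')])
print([(r['point'],r['conf']) for r in finder.landmark_of('side','rack')])
E
```

```text
23.0333 [0.6372 0.0061 0.0884] F [ 3.9138 -0.168   3.3386] M [-0.8177  1.2296 -0.4008] 0.012584261859825197 [-0.1327  0.2803 -0.4229 -1.2951 -0.4153  1.1834] case [0.0298 0.0012 0.0884]
goal [0.6308 0.0064 0.0845] rows 4 each [-0.0016  0.0001 -0.001   0.001   0.0031  0.    ] ikerr 0.0000 q [-0.1307  0.2801 -0.4309 -1.2872 -0.417   1.1714] lastdq 0.00 o2,o3 [ 0.513  -0.0676  0.4744] [ 0.3869 -0.1052  0.335 ]
[([371.2, 331.6], 0.69), ([260.5, 187.0], 0.67)]
[([367.9, 354.4], 0.6), ([261.1, 208.2], 0.47)]
```

Contact, about 4 mm earlier than predicted, so the rack may have swung slightly in the grip. Ease the grip so it settles flat before letting go.

Request:
{"api": "apply_moves", "payload": {
  "increments": [0,0,0,0,0,0,0,0,0,0,0,0,0,0,0,0,0,0],
  "force": 4
}}

```text
t: 23.43
eef_pos: [0.6373, 0.006, 0.0885]
ee_rot: [2.672, 0.711, 2.903]
force: [3.1, -0.8, 1.9]
width: 0.0136
```

Request:
{"api": "apply_moves", "payload": {
  "increments": [0,0,-0.0025,0,0,0,0,0,-0.001,0,0,0,0,0,0,0,0,0]
}}

```text
t: 23.68
eef_pos: [0.6393, 0.0057, 0.0868]
ee_rot: [2.672, 0.716, 2.902]
force: [1.7, -0.5, 1.4]
width: 0.0139
```

```bash
python3 st.py .0265 .0845 4; python3 - <<'E'
from h import *
w=optics.grab_frame('side');w2=optics.grab_frame('scene')
cv2.imwrite('pics/s7raw.png',w[...,::-1])
c=lambda i,x,y:cv2.resize(i[y:y+150,x:x+100],(400,600),interpolation=cv2.INTER_CUBIC)
save(np.hstack([c(w,200,130),c(w2,200,120)]),'s7.png')
E
```

```text
23.6833 [0.6393 0.0057 0.0868] F [ 1.6668 -0.5181  1.4203] M [-0.9764  1.9159 -0.2659] 0.0138844691017256 [-0.1398  0.2866 -0.4205 -1.3113 -0.4179  1.2062] case [0.0319 0.0013 0.0868]
goal [0.6337 0.0057 0.0845] rows 4 each [-0.0014 -0.     -0.0006  0.0013  0.0042  0.0001] ikerr 0.0000 q [-0.1298  0.2836 -0.4256 -1.2834 -0.4168  1.1666] lastdq 0.01 o2,o3 [ 0.5156 -0.0675  0.4745] [ 0.3898 -0.1059  0.335 ]
```

View pics/s7.png

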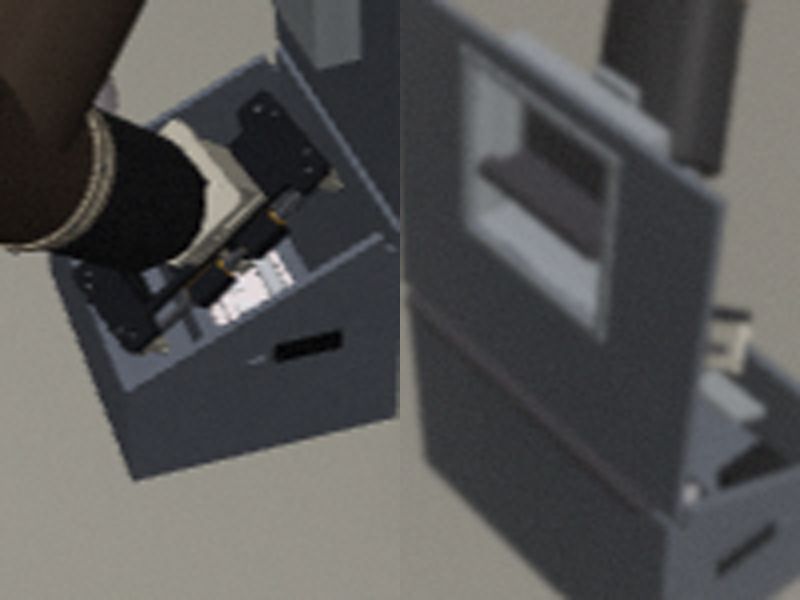

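The rack is in the rear compartment behind the divider ((250,290) left tile). But I had not checked the body's rear corner against the front wall, and the sideways force may come from there, so I'll compute it.

```bash
python3 - <<'E'
from mv import *
import itertools
d=np.radians
B=np.array(list(itertools.product(np.linspace(-.097,.097,25),np.linspace(-.039,.039,7),-np.linspace(.055,.2,40))))
def fb(T,p):
    P=B@T.T+p
    front=np.min(np.maximum(P[:,0]+.092,P[:,2]-(.083+.466*np.clip(P[:,0]+.1,0,1))))
    back=np.min(np.maximum(.092-P[:,0],P[:,2]-.174))
    return np.round([front*1e3,back*1e3,P[:,2].min()*1e3],1)
p,r=now();Ri=R.from_euler('z',-YAW)
print('now',fb((Ri*r).as_matrix(),Ri.apply(p-C)))
for al in(28,32,36,40):
    for x in(.025,.03,.035,.04):
        M=(R.from_euler('y',-d(al))*R.from_euler('x',d(27))).as_matrix()@np.diag([-1,1,-1.])
        print(al,x,fb(M,np.array([x,0,.0845])))
E
```

```text
now [-2.   7.5 46.8]
28 0.025 [ 3.4 -4.  66.6]
28 0.03 [ 6.3 -9.  66.6]
28 0.035 [  9.  -14.   66.6]
28 0.04 [ 11.8 -16.3  66.6]
32 0.025 [ 0.7  1.3 59.6]
32 0.03 [ 3.3 -3.7 59.6]
32 0.035 [ 5.9 -8.7 59.6]
32 0.04 [  8.6 -11.6  59.6]
36 0.025 [-2.   6.9 52.8]
36 0.03 [ 0.2  1.9 52.8]
36 0.035 [ 2.7 -3.1 52.8]
36 0.04 [ 5.2 -7.2 52.8]
40 0.025 [-5.1 12.8 46.1]
40 0.03 [-2.8  7.8 46.1]
40 0.035 [-0.6  2.8 46.1]
40 0.04 [ 1.6 -2.2 46.1]
```

The model confirms it: the gripper body is just touching the front wall (a few N). Ease it by turning to α≈36° at x≈0.031, then finish lowering.

```bash
python3 - <<'E'
from mv import *
d=np.radians
path([tool(C,YAW,.031,0.001,.0885,d(36),d(27),0),tool(C,YAW,.031,0.001,.0845,d(36),d(27),0)],[3,2])
E
```

```text
goal [0.6383 0.0056 0.0885] rows 3 each [-0.0003 -0.      0.0006  0.0073  0.0281  0.0002] ikerr 0.0000 q [-0.0521  0.2775 -0.4052 -1.091  -0.4033  0.894 ] lastdq 0.10 o2,o3 [ 0.5236 -0.0275  0.4849] [ 0.4119 -0.1103  0.353 ]
goal [0.6383 0.0056 0.0845] rows 2 each [ 0.     0.    -0.002  0.     0.     0.   ] ikerr 0.0000 q [-0.0584  0.285  -0.4045 -1.1064 -0.4046  0.9151] lastdq 0.01 o2,o3 [ 0.5257 -0.0309  0.4812] [ 0.4119 -0.1103  0.349 ]
```

Request:
{"api": "apply_moves", "payload": {
  "increments": [0,0,0.001,0.007,0.028,0,0,0,0,0.007,0.028,0,0,0,0,0.007,0.028,0,0,0,0,0,0,0]
}}

```text
t: 24.12
eef_pos: [0.6346, 0.0055, 0.0838]
ee_rot: [2.672, 0.616, 2.901]
force: [-1.9, -0.8, 2.2]
width: 0.0141
```

```bash
python3 - <<'E'
from mv import *
d=np.radians
s=arm.get_state();print(s['eef_pos'],s['ee_rot'],s['force'],s['moment'],s['width'])
path([tool(C,YAW,.031,0.001,.0845,d(36),d(27),0)],[2])
E
```

```text
[0.6346 0.0055 0.0838] [2.6721 0.6164 2.9013] [-1.9422 -0.7535  2.1934] [-1.074   1.9658 -0.1527] 0.01408402346670279
goal [0.6383 0.0056 0.0845] rows 2 each [ 0.0019  0.      0.0003 -0.0007 -0.0059  0.0006] ikerr 0.0000 q [-0.0584  0.285  -0.4045 -1.1064 -0.4046  0.9151] lastdq 0.02 o2,o3 [ 0.5257 -0.0309  0.4812] [ 0.4119 -0.1103  0.349 ]
```

TCP z 0.0838 with the load off, so the rack stands on the floor. Let go and withdraw along the tool axis.

Request:
{"api": "apply_moves", "payload": {
  "increments": [0,0,0,0,0,0,0,0,0,0,0,0,0,0,0,0,0,0,0,0,0,0,0,0],
  "hand": 0.7
}}

```text
t: 24.45
eef_pos: [0.6333, 0.0064, 0.0828]
ee_rot: [2.673, 0.617, 2.904]
force: [2.4, 0.0, 2.2]
width: 0.0257
```

```bash
python3 - <<'E'
from mv import *
s=arm.get_state();print(s['eef_pos'],s['force'],s['width'])
c=now();u=-c[1].apply([0,0,1]);print(u)
path([(c[0]+u*.06,c[1]),(c[0]+u*.06+[0,0,.03],c[1]),(c[0]+u*.06+[-.1,0,.15],c[1])],[4,3,5])
E
```

```text
[0.6333 0.0064 0.0828] [2.3942 0.0349 2.1819] 0.025715345138101368
[-0.6085 -0.3171  0.7274]
goal [ 0.5968 -0.0127  0.1264] rows 4 each [-0.0091 -0.0048  0.0109  0.      0.      0.    ] ikerr 0.0000 q [-0.0507  0.1608 -0.466  -0.9625 -0.4373  0.7527] lastdq 0.03 o2,o3 [ 0.4709 -0.0241  0.5207] [ 0.3733 -0.1288  0.3933]
goal [ 0.5968 -0.0127  0.1564] rows 3 each [0.   0.   0.01 0.   0.   0.  ] ikerr 0.0000 q [-0.0074  0.1071 -0.4688 -0.8544 -0.4406  0.6063] lastdq 0.05 o2,o3 [ 0.4529 -0.0036  0.5445] [ 0.3732 -0.1288  0.4233]
goal [ 0.4968 -0.0127  0.2764] rows 5 each [-0.02   0.     0.024  0.     0.     0.   ] ikerr 0.0000 q [ 0.1758 -0.2699 -0.6251 -0.4253 -0.5222  0.0324] lastdq 0.12 o2,o3 [0.2697 0.0477 0.6173] [ 0.2732 -0.129   0.5432]
```

Request:
{"api": "apply_moves", "payload": {
  "increments": [-0.005,-0.003,0.008,0,0,0,-0.006,-0.003,0.009,0,0,0,-0.007,-0.004,0.01,0,0,0,-0.008,-0.004,0.011,0,0,0,-0.008,-0.004,0.011,0,0,0]
}}

```text
t: 24.87
eef_pos: [0.5955, -0.0125, 0.1276]
ee_rot: [2.672, 0.609, 2.9]
force: [-0.7, 0.3, 0.8]
width: 0.0265
```

```bash
python3 - <<'E'
from mv import *
s=arm.get_state();print(s['t'],s['eef_pos'],s['force'],s['width'])
c=now()
path([(c[0]+[0,0,.04],c[1]),(c[0]+[-.08,0,.18],c[1])],[3,6])
E
```

```text
24.8667 [ 0.5955 -0.0125  0.1276] [-0.7274  0.3428  0.8386] 0.026525189410272987
goal [ 0.5955 -0.0125  0.1676] rows 3 each [0.     0.     0.0133 0.     0.     0.    ] ikerr 0.0000 q [ 0.0124  0.0864 -0.4709 -0.8021 -0.4458  0.5323] lastdq 0.06 o2,o3 [0.4451 0.0053 0.553 ] [ 0.3739 -0.1288  0.4361]
goal [ 0.5155 -0.0125  0.3076] rows 6 each [-0.0133  0.      0.0233  0.      0.      0.    ] ikerr 0.0000 q [ 0.173  -0.2604 -0.5554 -0.3877 -0.5852 -0.0163] lastdq 0.08 o2,o3 [0.2841 0.0494 0.6453] [ 0.2939 -0.129   0.576 ]
```

Request:
{"api": "apply_moves", "payload": {
  "increments": [0,0,0.015,0,0,0,-0.003,0,0.02,0,0,0,-0.006,0,0.022,0,0,0,-0.014,0,0.023,0,0,0,-0.014,0,0.023,0,0,0,-0.014,0,0.023,0,0,0,-0.016,0,0.023,0,0,0,-0.016,0,0.023,0,0,0,-0.02,0,0.02,0,0.06,0,-0.02,0,0.01,0,0.06,0,-0.01,0,0,0,0.06,0,0,0,0,0,0,0]
}}

```text
t: 25.87
eef_pos: [0.4445, -0.0169, 0.332]
ee_rot: [2.721, 0.417, 2.916]
force: [0.5, -0.5, -0.2]
width: 0.0262
```

```bash
python3 - <<'E'
from mv import *
s=arm.get_state();print(s['t'],s['eef_pos'],s['force'])
for n in('side','scene','wrist'):
    w=optics.grab_frame(n);cv2.imwrite(f'pics/f_{n}.png',w[...,::-1])
    for k in('rack_bar','rack','beaker','stirrer','bottle','paddle_bar','lid_hinge'): print(n,k,[(np.round(r['point']),round(r['conf'],2)) for r in finder.landmark_of(n,k)[:3]])
Rz=R.from_euler('z',YAW)
for x in(.02,.03,.04): 
    B=C+Rz.apply([[x,-.07,.086],[x,0,.086],[x,.07,.086],[x,0,.008]]);print(x,[np.round(proj(n,B)) .tolist() for n in('side','wrist')])
def lid(th):
    P=[lidpt(th,.225,0)]*2; return C+Rz.apply([[P[0][0],-.127,P[0][1]],[P[0][0],.127,P[0][1]]])
for th in(1.75,1.85,1.95): print(th,np.round(proj('side',lid(th))).tolist(),np.round(proj('scene',lid(th))).tolist())
a=cv2.imread('pics/f_side.png');b_=cv2.imread('pics/f_wrist.png')
cv2.imwrite('pics/fin.png',np.hstack([cv2.resize(a[60:270,180:320],(400,600),interpolation=3),cv2.resize(b_[0:260,130:303],(400,600),interpolation=3)]))
E
```

```text
25.8667 [ 0.4445 -0.0169  0.332 ] [ 0.5389 -0.5326 -0.2477]
side rack_bar [(array([373., 333.]), 0.86), (array([256., 190.]), 0.63)]
side rack [(array([261., 212.]), 0.71), (array([365., 355.]), 0.62)]
side beaker [(array([167., 174.]), 0.64)]
side stirrer [(array([207., 161.]), 0.7)]
side bottle [(array([353., 288.]), 0.59), (array([285., 162.]), 0.52)]
side paddle_bar []
side lid_hinge [(array([287., 164.]), 0.96)]
scene rack_bar [(array([136., 144.]), 0.62), (array([235., 171.]), 0.33)]
scene rack [(array([142., 164.]), 0.79)]
scene beaker [(array([390., 265.]), 0.66)]
scene stirrer [(array([371., 312.]), 0.69), (array([392., 266.]), 0.59)]
scene bottle [(array([148., 196.]), 0.57)]
scene paddle_bar [(array([231., 170.]), 0.66)]
scene lid_hinge [(array([230., 218.]), 0.96)]
wrist rack_bar [(array([215., 114.]), 0.95)]
wrist rack [(array([239.,  97.]), 0.93)]
wrist beaker [(array([254., 101.]), 0.71), (array([240.,  99.]), 0.54)]
wrist stirrer [(array([279., 242.]), 0.91)]
wrist bottle []
wrist paddle_bar []
wrist lid_hinge [(array([138., 133.]), 0.71)]
0.02 [[[267.0, 206.0], [259.0, 192.0], [252.0, 178.0], [260.0, 212.0]], [[217.0, 72.0], [221.0, 119.0], [224.0, 158.0], [243.0, 101.0]]]
0.03 [[[270.0, 205.0], [263.0, 191.0], [255.0, 178.0], [263.0, 211.0]], [[211.0, 71.0], [215.0, 118.0], [218.0, 156.0], [238.0, 100.0]]]
0.04 [[[274.0, 205.0], [266.0, 190.0], [258.0, 177.0], [266.0, 210.0]], [[204.0, 70.0], [209.0, 117.0], [213.0, 155.0], [233.0, 99.0]]]
1.75 [[284.0, 117.0], [251.0, 75.0]] [[212.0, 107.0], [295.0, 163.0]]
1.85 [[293.0, 114.0], [259.0, 72.0]] [[204.0, 109.0], [287.0, 166.0]]
1.95 [[302.0, 111.0], [266.0, 70.0]] [[196.0, 112.0], [278.0, 171.0]]
```

No picture views are left, so I'll check numerically: compare the lid region of the side view with the earlier upright one, and the bystander regions with the first picture.

```bash
python3 - <<'E'
from h import *
a=cv2.imread('pics/f_side.png');s5=cv2.resize(cv2.imread('pics/s5.png'),(382,300),interpolation=cv2.INTER_AREA)
A=a[80:380,130:512]
def shift(x,y): return cv2.phaseCorrelate(np.float32(cv2.cvtColor(x,6)),np.float32(cv2.cvtColor(y,6)))
print('lid',shift(s5[2:60,130:176],A[2:60,130:176]),np.abs(s5[2:60,130:176].astype(int)-A[2:60,130:176]).mean())
d0=cv2.imread('pics/d0.png')
for n,(x0,y0,x1,y1) in dict(beaker=(148,138,182,182),stirrer=(182,135,232,172),bottle=(335,245,375,305),blue=(325,320,410,370)).items(): print(n,np.abs(d0[y0:y1,x0:x1].astype(int)-a[y0:y1,x0:x1]).mean())
# rack tilt: white pixels / bar line in wrist view
w=cv2.imread('pics/f_wrist.png');g=cv2.cvtColor(w,cv2.COLOR_BGR2HSV)[40:170,170:290]
m=((g[...,2]>200)&(g[...,1]<25)).astype(np.uint8);n,l,st,ce=cv2.connectedComponentsWithStats(m);i=1+st[1:,4].argmax()
r=cv2.minAreaRect(np.argwhere(l==i)[:,::-1].astype(np.float32)+[170,40]) if 0 else cv2.minAreaRect((np.argwhere(l==i)[:,::-1]+[170,40]).astype(np.float32));print(r,cv2.boxPoints(r))
from plan import *
Rz=R.from_euler('z',YAW)
print(proj('wrist',C+Rz.apply([[x,y,.048] for x in(.002,.058) for y in(-.075,.075)])))
print(arm.get_state()['force'],arm.get_state()['t'])
E
```

```text
lid ((-0.034630997063636926, 0.022393087397350797), 0.9993289220664237) 18.321464267866066
beaker 38.913770053475936
stirrer 29.46036036036036
bottle 15.747916666666667
blue 12.789803921568627
((229.5, 104.5), (109.0, 45.0), 90.0) [[207.  50.]
 [252.  50.]
 [252. 159.]
 [207. 159.]]
[[241.1938  62.1992]
 [243.2875 151.6489]
 [207.6034  57.3563]
 [215.7762 144.677 ]]
[ 0.1364 -0.0353  0.9398] 27.0667
```

```bash
python3 - <<'E'
from h import *
a=cv2.imread('pics/f_side.png');d0=cv2.imread('pics/d0.png');b=cv2.imread('pics/f_scene.png');s0=cv2.imread('pics/s0.png')
def go(n,p,q,r):
    x0,y0,x1,y1=r;P=cv2.cvtColor(p,6)[y0:y1,x0:x1];Q=cv2.cvtColor(q,6)[y0-6:y1+6,x0-6:x1+6]
    m=cv2.matchTemplate(Q,P,cv2.TM_CCOEFF_NORMED);_,v,_,l=cv2.minMaxLoc(m);print(n,round(v,3),(l[0]-6,l[1]-6),P.mean()-Q.mean())
for n,r in dict(beaker=(148,138,182,182),stirrer=(182,135,232,172),bottle=(335,245,375,305),blue=(325,320,410,370)).items(): go('side '+n,d0,a,r)
for n,r in dict(beaker=(375,225,420,280),stirrer=(340,275,410,340),bottle=(130,155,160,206)).items(): go('scene '+n,s0,b,r)
E
```

```text
side beaker 0.303 (0, -1) 16.632392383831004
side stirrer 0.58 (6, 4) 16.96650143230788
side bottle 0.996 (0, 0) -15.31840811965813
side blue 0.999 (0, 0) -22.416107670337837
scene beaker 0.989 (0, 0) -12.579212073603259
scene stirrer 0.998 (0, 0) -5.207319509758548
scene bottle 0.998 (0, 0) -2.731781601529505
```

Bystanders match at zero shift wherever the arm does not hide them, the lid has not moved, and the rack landmarks fit a level rack at x≈0.03. Handing in.

```bash
python3 -c "
from station import arm
print(arm.job_done())"
```

```text
the job is handed in; nothing more can be done
None
```

The case is open with its lid upright, and the white rack stands in the rear compartment. I handed the job in at about 27 s of the 64 s allowed.

**What I did**
- I pulled the paddle to trip the latch and raised the lid by its bar to about 1.4 rad, then let the paddle go.
- I pushed the lid from its underside to the stop.
- I lifted the white rack by its bar with a tilted grip, carried it in under the lid, set it down and withdrew.

**Last checks**
- **Rack:** at release the TCP was at z 0.0838 m, against 0.0845 expected for the rack standing on the floor. After withdrawal, the wrist camera's landmarks fit a level rack lying along the compartment, centred near x +30 mm in the case frame.
- **Lid:** it matches the earlier upright view to within 0.04 px. Its free edge there fits about 1.95 rad.
- **Bystanders:** the beaker, stirrer and bottle show no shift in the scene view. The bottle and the blue look-alike show none in the side view.
- **Tool force:** near zero with the robot clear of everything.

**What disagreed or went less well**
- **Lid push:** the closed fingers pressed at about 63 N against the lid stop for a moment. Only the fingers should have been touching, and the wrist limit is 120 N.
- **Front wall:** the gripper body brushed the case's front wall with a few N while lowering the rack. I turned the tool a little to clear it, then finished lowering.
- **Not confirmed by eye:** the 12 picture views ran out before the end, so the final state was checked by numbers only. I did not check the paddle at the end.
- **Hidden in the side view:** the arm covered the beaker and stirrer there, so those two side comparisons say nothing.

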